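# Stand the conical bottle to settle and clip its probe to the rail

## Task

The capped conical bottle from the shaker leans in its sloping cradle: lift it out and stand it upright on its narrow foot, wholly on the round settling pad, lowering it until the foot rests there before you let go, and let go so gently that it stays standing; check that it stands still by itself for a good second before going on. Then take the steel sampling probe from its V-shaped rest and press it down into both spring clips of the rail until it has snapped fully home in each, about centred along the rail (either way round). Let go of everything, leave the bottle standing, and do not shift the beaker, the jar or the tube rack.

Things in the scene. Friction and masses are not known exactly. Their poses are not given: they have to be found in the camera images.
- bottle_mid (a point): Capped conical bottle, 160 mm tall, 0.16-0.29 kg, top-heavy. Flat foot 26 mm across, 10 mm high; cone; white body 44 mm across from 62 to 130 mm up; green cap 48 mm across from 130 to 160 mm up, clear all round: grip it there. Point on the axis 80 mm above the foot's underside; z runs foot to cap. It starts leaning 26 deg from vertical; standing, it tips over if some 6 deg off upright.
- cradle: Fixed aluminium cradle, base plate 150 x 110 mm, about 135 mm high, in which the bottle leans at the start. Origin under the plate's centre. The bottle leans to its -x side, on an inclined V trough (under the body, up to 116 mm along it from the foot, 55 mm wide) and a stop plate under the foot. Draw the bottle out along its own axis, then up.
- pad_top (a point): Fixed round settling pad 15 mm high: steel disc 90 mm across with a flat black rubber face 70 mm across on top. Point: centre of the top face, z up. The bottle's foot must stand wholly on the rubber face.
- probe_mid (a point): Steel sampling probe: straight round rod 12 mm thick, 200 mm long, 90 g, with a black knob 18 mm thick over the last 16 mm of its +y end. Point: centre of the rod, half-way along; y is the rod's axis. At the start it lies level in the rest, this point 45 mm above the bench. Grip it across the middle, between the supports; firmly (about 35 N) for pressing.
- rest: Fixed grey plastic probe rest: base plate 60 x 160 mm, 8 mm thick, with two V blocks (12 mm wide along y, about 51 mm high) at y = -55 and +55 mm, in which the probe lies along the rest's y axis. Origin under the plate's centre. Nothing but the plate between the blocks.
- rail: Fixed clip rail: aluminium base plate 70 x 190 mm, 10 mm thick, with two grey posts, each carrying a steel spring clip 14 mm wide along y, at y = -55 and +55 mm; between the posts there is only the plate. Origin under the plate's centre, y along the rail. Each clip opens straight upwards; its flared lips reach 77 mm above the bench and stand about 28 mm apart at the top.
- rail_seat (a point): Where the probe's centre is when snapped home in both clips: midway between them, 55 mm above the bench; y is the direction of the rail and of the homed probe's axis (either way round), z up. The clips' throats are 9 mm wide, about 6 mm above this point; the probe rests on them some 11 mm too high. Pressing it straight down takes about 6 to 15 N in all, then it snaps on to its seats.
- beaker: Bystander: empty glass beaker, 68 mm in diameter, 85 mm high. Origin under its centre. Leave alone.
- jar: Bystander: amber glass jar with a white lid, 60 mm in diameter, 85 mm high. Origin under its centre. Leave alone.
- tuberack: Bystander: white plastic rack 70 x 170 mm with three green-capped tubes, 104 mm high. Origin under its centre. Leave alone.
Things that resemble listed ones, but are neither listed nor needed, are in the scene too. Leave any purple or red look-alike of the rail alone.

How it is judged:
On the way, in this order (a step that is already met when the one before it is completed fails the run):
1. the bottle, still held, has its foot resting on the pad, upright (horizontal distance between bottle_mid and pad_top below 0.022 m and angle between bottle_mid's own z axis and vertical below 0.1 rad and contact force between bottle and pad above 0.2 N and contact force between the fingers and bottle above 0.2 N), for 0.1 s.
2. the bottle, let go, stands upright on the pad and stays still for a second (angle between bottle_mid's own z axis and vertical below 0.06 rad and horizontal distance between bottle_mid and pad_top below 0.022 m and z of bottle_mid in the frame of pad_top between 0.076 and 0.084 m and contact force between each of the arm, the fingers and bottle below 0.05 N and linear speed of bottle below 0.015 m/s and angular speed of bottle below 0.15 rad/s), for 1 s.
3. the probe is snapped fully home in both clips (z of probe_mid in the frame of rail_seat between -0.004 and 0.004 m and x of probe_mid in the frame of rail_seat between -0.004 and 0.004 m and y of probe_mid in the frame of rail_seat between -0.02 and 0.02 m and angle between the y axis of probe_mid and the y axis of rail_seat, either way round below 0.05 rad and angle between bottle_mid's own z axis and vertical below 0.06 rad and horizontal distance between bottle_mid and pad_top below 0.022 m and z of bottle_mid in the frame of pad_top between 0.076 and 0.084 m), for 0.2 s.
At the end, for the whole second after the job is handed in: Bottle free, still (under 15 mm/s) and upright within 0.06 rad, foot on the pad, axis within 22 mm of its centre. Probe released, home in both clips: centre within 4 mm of home in height and sideways, 20 mm along the rail, axis within 0.05 rad of the rail (all of step 3 and contact force between each of the arm, the fingers and bottle below 0.05 N and linear speed of each of bottle, probe below 0.015 m/s and angular speed of bottle below 0.15 rad/s and contact force between the fingers and probe below 0.05 N); the robot touches nothing.
It fails at once if a glass beaker is moved by more than 20 mm (distance of beaker from where it was at the start of the episode above 0.02 m).
It fails at once if an amber glass jar is moved by more than 20 mm (distance of jar from where it was at the start of the episode above 0.02 m).
It fails at once if the white rack of capped tubes is moved by more than 20 mm (distance of tuberack from where it was at the start of the episode above 0.02 m).
It fails at once if the bottle falls over (angle between bottle_mid's own z axis and vertical above 1.2 rad).
It also fails if it takes over 72 s, if anything falls off the work surface, if the arm or the gripper's body presses on something with over 40 N, if the wrist force passes 120 N, or if a joint passes its speed limit or range.

## Robot

A 6-joint arm with a two-finger parallel gripper is mounted at the origin on the work surface. World frame = base frame: x ahead of the robot, y to its left, z up, the work surface at z = 0. Lengths are in m, angles in rad, forces in N, time in s.
With the tool pointing down it reaches from about 0.35 to 0.85 m from the base axis. Payload 8.1 kg.
Tool frame: the origin (TCP) lies on the centre line of the jaws, within the pads' length; the fingertips stand 11 mm ahead of it and the grasp point (between the pads) lies 8 mm behind it (tip_reach is the z of the fingertips in the tool frame, in m); z points along the fingers, y is the direction in which the jaws open and shut (so a half turn about z gives the same grasp; the last joint's range is limited). The gripper opens to 93 mm and grips with 3 to 60 N. Pads are 15 mm wide; open, the fingers measure 128 mm over their backs; the gripper's body (75 mm by 188 mm) begins 65 mm behind the grasp point.
Start: joints at [1.254, 0.13, 1.488, -0, 1.523, -0.085], TCP at [0.138, 0.584, 0.23] pointing down, gripper open.
Joint ranges: [-2.96, 2.96], [-0.89, 2.26], [0.02, 2.5], [-1.34, 4.48], [0, 2.73], [-2.66, 2.66]. Speed limits (rad/s): [2.39, 2.39, 2.79, 3.14, 3.14, 3.14].

## Interface

Orientations are given as a rotation vector (axis times angle).
In Python, from plant import read_state, read_camera, camera_params, close_job, silhouettes, tip_of, tip_reach gives the robot as it stands.
- The arm moves only by the shell command python3 -m creep 'ROWS' [FORCE]. ROWS is JSON, a list of rows, each a list of 5 numbers: the shift along the tool's x, y, z in m, then the turn about the tool's z in rad, then the closure in counts, from 0 (fully open) to 255 (shut). In form: [[dx, dy, dz, twist, gripper], ...]. A call has 1 to 12 rows; each row shifts and turns the commanded pose from where the row before left it, along the tool's axes as they then stand; what a row does not reach is not made up. A row lasts 1/12 s, in which the tool goes at most 41.7 mm and 7.16 degrees, less where a joint would pass 70% of its speed; a pose out of reach is approached as far as the arm can. A call is refused whole if a number of a shift passes 0.0417 or a number of a turn 0.125, either way. A call with a gripper value outside its range is refused whole. The fingers move at their own pace and stop on an object; FORCE is the grip in N (left out, the last holds). Time passes only in rows, so rows that do not move let the fingers close. It gives the time, the measured TCP pose, the force and the opening at its end, in the units of the state.
- read_state(): the state, without advancing time (a new reading comes with each control period).
- read_camera(name): name is "side" or "top"; returns the picture (420x560x3 uint8, red, green, blue); there is no depth.
- camera_params(name): a dict with "fov_y" (degrees; the focal length in pixels is half the picture's height over the tangent of half this angle, whatever the lens; pixels are square), "cx", "cy" (the principal point, pixels), "position" and "rotation" of the camera in the world. Camera axes: x right, y down, z forward; pixel columns grow to the right and rows downward; lengths in m; the calibration is good to about 2 mm. A picture is of the moment at which its call begins. camera_params takes no time and is no camera call.
- close_job(): hands the job in, once; it reports no verdict.
Trained networks look in the newest picture that a camera, given by its name, has taken for a name from the list of things; names that differ only in an ending like _2 or _b are one class to them, and where a whole thing is asked for, a point or a joint stands for the part that bears it (a point fixed in the world has none). Each returns a list of dicts, best first, with "confidence" (0 to 1); they miss things now and then, are a little off and sometimes report something else, mostly with a low value. They report only what shows in the picture. A call takes as long as a camera call. They do not tell look-alikes from the thing itself.
- silhouettes(camera, query): "region" (420x560 bool, what is visible of it) and "pixel" ([column, row] in pixels, amid what is visible of it).
- tip_of(camera, query): "pixel" ([column, row] in pixels: a listed point, or the origin of a listed thing).
The state is a dict: "t": time; "q": joint angles; "dq": joint speeds; "joint_torque": joint torques, N m; "tool_pos": TCP position; "orientation": TCP orientation; "force": force on the tool from outside, world axes, zero at the start; "wrist_torque": the same for the moment, N m; "opening": finger opening in m.
Only numpy, scipy, OpenCV 4.12 (cv2) and the standard library are available. Lean on these libraries where they do the work, as an engineer would, in place of code of your own. Each camera call takes 0.05 s, during which the arm holds its last target.

## Working session

There is one attempt and no reset: what is moved stays moved. The work goes in short steps, Python scripts to look and compute and a shell command to move; the robot and the scene stay as the last step left them, time stands still between calls to the robot, and variables do not carry over. Pictures are saved under pics/ and viewed, and the job is handed in when it is done.

```bash
ls; mkdir -p pics
cat > h.py <<'E'
import numpy as np,cv2
from plant import *
def P(n):
    c=camera_params(n);f=210/np.tan(np.radians(c['fov_y'])/2)
    R=np.array(c['rotation'],float)
    if R.shape!=(3,3): R=cv2.Rodrigues(R)[0]
    return f,c['cx'],c['cy'],np.array(c['position']),R
def proj(n,p):
    f,cx,cy,t,R=P(n);q=R.T@(np.array(p)-t);return np.array([cx+f*q[0]/q[2],cy+f*q[1]/q[2]])
def ray(n,px):
    f,cx,cy,t,R=P(n);d=R@np.array([(px[0]-cx)/f,(px[1]-cy)/f,1]);return t,d/np.linalg.norm(d)
def atz(n,px,z):
    t,d=ray(n,px);return t+d*(z-t[2])/d[2]
def tri(a,b):
    (t1,d1),(t2,d2)=ray('top',a),ray('side',b)
    s=np.linalg.lstsq(np.c_[d1,-d2],t2-t1,rcond=None)[0]
    p,q=t1+d1*s[0],t2+d2*s[1];return (p+q)/2,np.linalg.norm(p-q)
def snap(n,fn,crop=None,s=1):
    im=read_camera(n);o=im[...,::-1]
    if crop: o=o[crop[1]:crop[3],crop[0]:crop[2]]
    cv2.imwrite('pics/'+fn,cv2.resize(o,None,fx=s,fy=s,interpolation=cv2.INTER_CUBIC));return im
E
python3 - <<'E'
from h import *
for n in('top','side'):
    print(n,camera_params(n)); snap(n,n+'0.png')
s=read_state();print(s)
for q in ['bottle_mid','cradle','pad_top','probe_mid','rest','rail','rail_seat','beaker','jar','tuberack']:
    for n in('top','side'):
        print(q,n,[(np.round(r['pixel'],1).tolist(),round(r['confidence'],2)) for r in tip_of(n,q)])
E
```

```text
pics
top {'fov_y': 44.062897333975684, 'cx': 284.22634012635245, 'cy': 202.82872444791502, 'position': array([ 0.42285458, -0.00172285,  1.66871879]), 'rotation': array([-2.15487629,  2.21358161, -0.09967328])}
side {'fov_y': 53.870917790641116, 'cx': 273.54665013440007, 'cy': 210.94047678728728, 'position': array([ 0.27291519, -0.94384249,  0.91252507]), 'rotation': array([-2.24551893,  0.31664394, -0.12948705])}
{'t': 0.1, 'q': array([ 1.25361530e+00,  1.31054319e-01,  1.48914774e+00,  9.06439322e-06,
        1.52299990e+00, -8.53819975e-02]), 'dq': array([-0.00153534,  0.00161579, -0.00286806, -0.00063387, -0.00103957,
       -0.00041238]), 'joint_torque': array([ 9.02733645e-04, -5.61340964e+01, -4.93097806e+01,  7.70408451e-02,
        2.92194000e-02, -3.64250343e-05]), 'tool_pos': array([0.13765066, 0.5835008 , 0.22872347]), 'orientation': array([-3.63256795e-01, -3.12018679e+00,  2.47376126e-03]), 'force': array([-0.05344303, -0.30288328,  0.1396613 ]), 'wrist_torque': array([-0.03345847,  0.05746393,  0.0088282 ]), 'opening': 0.09335039648890085}
bottle_mid top [([250.4, 183.
[... 537 characters left out ...]
([279.9, 153.9], 0.9), ([249.1, 184.3], 0.88), ([183.1, 182.8], 0.79), ([222.0, 216.9], 0.67), ([241.6, 280.7], 0.61)]
rail_seat top [([180.4, 225.3], 0.92), ([330.1, 259.8], 0.91), ([238.2, 257.5], 0.88), ([167.3, 298.3], 0.67), ([130.4, 164.7], 0.61), ([380.4, 221.6], 0.44)]
rail_seat side [([176.0, 173.4], 0.88), ([242.3, 171.6], 0.83), ([221.3, 209.3], 0.79), ([279.1, 139.8], 0.78), ([237.6, 267.2], 0.65)]
beaker top [([433.8, 205.2], 0.97)]
beaker side [([334.9, 369.9], 0.8)]
jar top [([117.2, 236.8], 0.86), ([255.9, 187.2], 0.24)]
jar side [([225.6, 156.3], 0.64)]
tuberack top [([293.7, 131.2], 0.61), ([430.2, 204.6], 0.51), ([117.5, 235.6], 0.16)]
tuberack side [([358.3, 231.6], 0.8)]
```

View pics/top0.png

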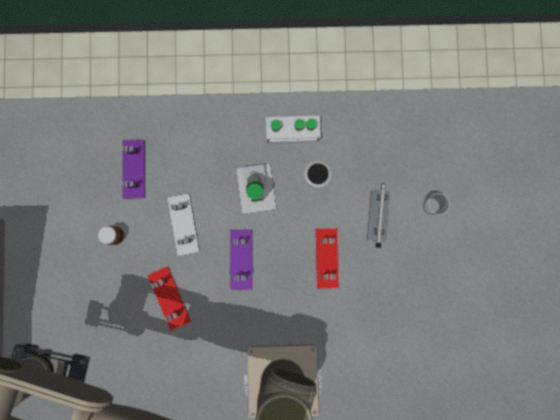

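View pics/side0.png

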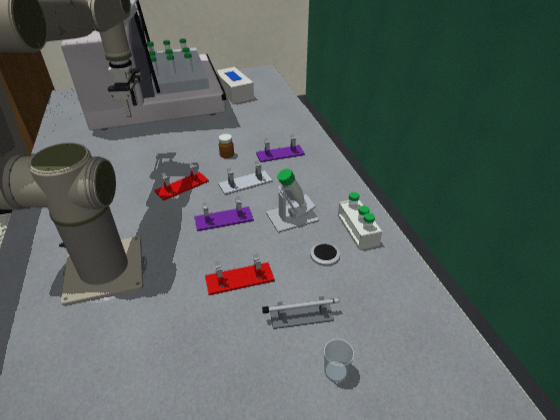

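The top view shows five rails: purple (134,170), purple (241,260), red (169,298), red (328,258) and bare aluminium (183,225). In the side view the aluminium one is at (246,182). It fits because it is the only one that is neither purple nor red. I'll confirm this in crops and look at the bottle, pad and probe too.

Run:
```python
from h import *
im=read_camera('top')[...,::-1]
jm=read_camera('side')[...,::-1]
r=lambda i,c,w,h:cv2.resize(i[c[1]:c[3],c[0]:c[2]],(w,h),interpolation=cv2.INTER_CUBIC)
a=np.hstack([r(im,(150,180,220,265),247,300),r(im,(225,150,335,225),440,300)])
b=np.hstack([r(im,(355,170,455,260),333,300),r(jm,(210,150,350,270),354,300)])
cv2.imwrite('pics/a.png',np.vstack([a,b]))
cv2.imwrite('pics/b.png',r(jm,(210,150,380,270),799,564))
for n,q in [('top','rail'),('side','rail'),('top','rest'),('side','rest'),('top','probe_mid'),('side','probe_mid'),('top','bottle_mid'),('side','bottle_mid'),('top','cradle'),('side','cradle'),('top','pad_top'),('side','pad_top')]:
    for s in silhouettes(n,q):
        m=s['region'].astype(np.uint8)
        if m.sum()==0: continue
        c,sz,ang=cv2.minAreaRect(cv2.findNonZero(m)); print(n,q,round(s['confidence'],2),np.round(s['pixel'],1),np.round(c,1),np.round(sz,1),round(ang,1))
```

```text
top rail 0.98 [131.9 170.8] [133.3 168.6] [58.1 24. ] 87.2
top rail 0.82 [169.3 297.2] [169.  297.4] [59.9 23.2] 67.4
top rail 0.77 [184.1 221.6] [183.1 223.8] [59.5 22.4] 80.5
top rail 0.69 [241.  257.6] [241.5 258.5] [59. 23.] 90.0
top rail 0.58 [325.6 258.8] [327.5 257.5] [59. 23.] 90.0
side rail 0.95 [240.6 278.1] [238.  272.4] [31.5 67.3] 77.9
side rail 0.82 [180.9 182. ] [178.9 179.4] [25.7 53. ] 67.7
side rail 0.82 [221.8 217.2] [222.  211.9] [27.8 57.6] 79.7
side rail 0.81 [245.8 177.4] [244.  176.4] [25.9 52.7] 74.9
side rail 0.56 [276.7 151.7] [278.7 147.8] [21.7 48.8] 80.8
top rest 0.74 [376.3 218.1] [378.2 214.9] [18.6 49.2] 4.4
side rest 0.83 [301.5 312.7] [301.3 312.2] [24.1 61.2] 82.2
top probe_mid 0.83 [379.7 224.4] [380.3 216.5] [ 6.1 61.2] 4.8
side probe_mid 0.68 [298.5 303.7] [300.5 304.6] [ 6.4 77.8] 82.9
top bottle_mid 0.64 [252.3 186.6] [254.5 185. ] [26. 15.] 90.0
top bottle_mid 0.31 [262.1 189.6] [255.9 188.2] [48.3 35.4] 83.7
side bottle_mid 0.87 [291.3 185.6] [291.9 187.8] [42.5 16.1] 63.4
side bottle_mid 0.19 [244.1 182.5] [243.6 176.6] [24.5 51.8] 75.5
top cradle 0.58 [263.7 188.8] [256.3 187.8] [48.2 35. ] 82.6
top cradle 0.4 [381.4 222.6] [380.1 216.4] [ 5.5 61.3] 3.8
side cradle 0.82 [288.4 210.8] [289.5 206. ] [43.7 48.5] 73.7
side cradle 0.51 [291.4 184.5] [291.7 187.9] [42.5 15.7] 63.4
top pad_top 0.6 [318.5 172.1] [317.2 173.8] [26.9 27.6] 45.0
side pad_top 0.92 [325.9 252. ] [324.5 253.5] [23. 29.] 90.0
side pad_top 0.66 [245.1 176.8] [243.  176.3] [24.2 51. ] 74.1
```

View pics/a.png

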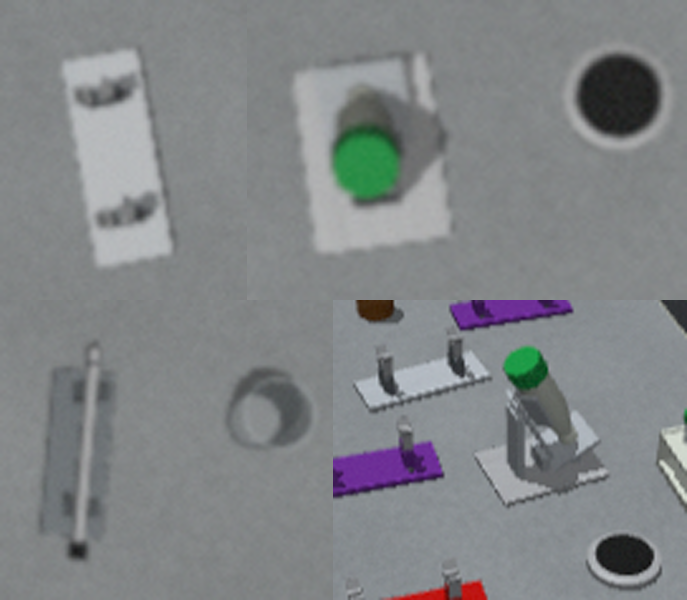

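View pics/b.png

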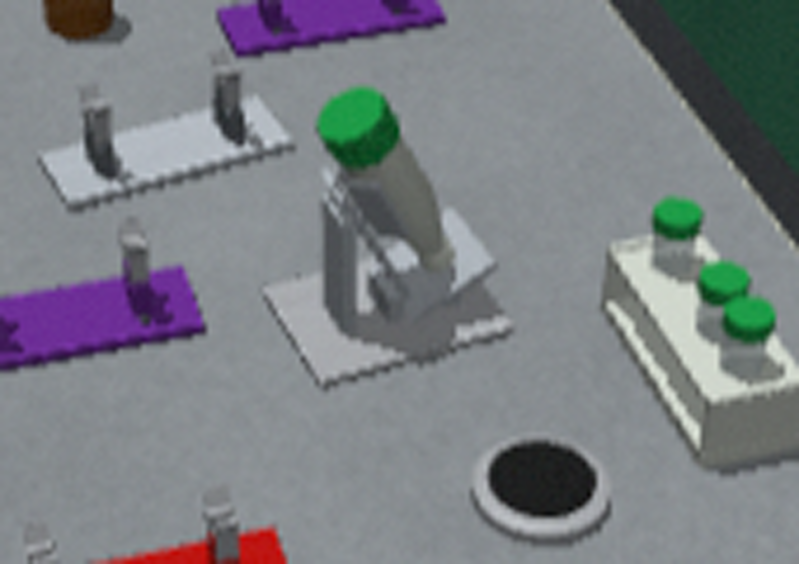

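The crops confirm the bare aluminium rail as the target: white plate, two posts with clips, no paint. The bottle leans toward the robot, cap at top (255,189), and the black-faced pad is at top (317,174). Next I'll measure precisely by rectifying the views to the known heights.

```bash
cat > rect.py <<'E'
from h import *
def rectify(n,im,c,z,half=0.13,res=0.0005):
    # output px (u,v): world y = c1 + half - u*res ; x = c0+half - v*res
    N=int(2*half/res)
    src=np.float32([[0,0],[N,0],[N,N],[0,N]])
    W=[(c[0]+half,c[1]+half),(c[0]+half,c[1]-half),(c[0]-half,c[1]-half),(c[0]-half,c[1]+half)]
    dst=np.float32([proj(n,(x,y,z)) for x,y in W])
    H=cv2.getPerspectiveTransform(dst,src)
    return cv2.warpPerspective(im,H,(N,N),flags=cv2.INTER_LINEAR)
E
python3 - <<'E'
from rect import *
A=read_camera('top');B=read_camera('side')
print('rail',atz('top',(183,224),.01),'cradle',atz('top',(255.5,188),.008),'pad',atz('top',(317.5,174),.015),atz('side',(325,253),.015),'probe',atz('top',(380,216),.045))
print('pad tri',tri((317.5,173.8),(325,252)))
for nm,c,z in [('rail',(.346,.316),.010),('cradle',(.47,.08),.0),('pad',(.51,-.11),.015),('rest',(.37,-.31),.008)]:
    c=atz('top',{'rail':(183,224),'cradle':(255.5,188),'pad':(317.5,174),'rest':(378,216)}[nm],z)[:2]
    o=[cv2.resize(rectify(n,im,c,z),(390,390))[...,::-1] for n,im in (('top',A),('side',B))]
    cv2.imwrite(f'pics/r_{nm}.png',np.hstack(o));print(nm,c)
E
```

```text
rail [0.49890257 0.30506628 0.01      ] cradle [0.60855429 0.07135904 0.008     ] pad [ 0.64777728 -0.12907694  0.015     ] [ 0.64782789 -0.13699439  0.015     ] probe [ 0.50581866 -0.31862609  0.045     ]
pad tri (array([ 0.64987008, -0.12965643,  0.011396  ]), np.float64(0.0019656010137500835))
rail [0.49890257 0.30506628]
cradle [0.60944884 0.07171109]
pad [ 0.64777728 -0.12907694]
rest [ 0.50788108 -0.31942061]
```

```bash
cd pics; python3 -c "
import cv2,numpy as np
r=lambda n:cv2.resize(cv2.imread(f'r_{n}.png'),(400,200))
I=lambda n:cv2.imread(f'r_{n}.png')
cv2.imwrite('g1.png',np.vstack([np.hstack([cv2.resize(I('rail'),(600,300))]),cv2.resize(I('cradle'),(600,300))]))
cv2.imwrite('g2.png',np.vstack([np.hstack([cv2.resize(I('pad'),(600,300))]),cv2.resize(I('rest'),(600,300))]))"
```

```text
(no output)
```

View pics/g1.png

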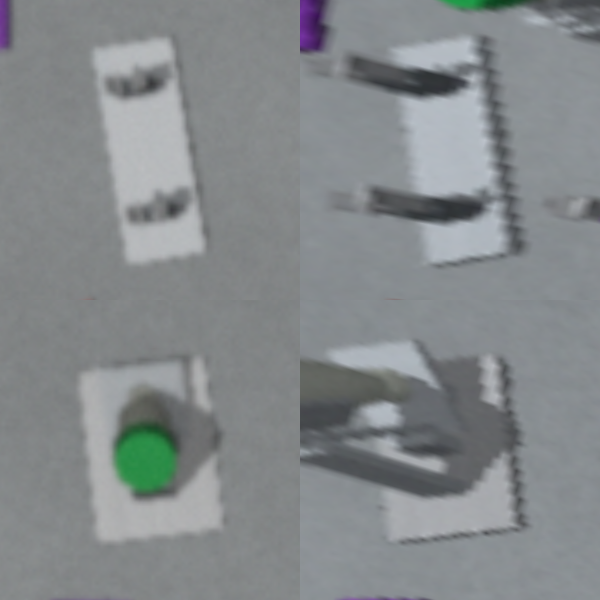

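View pics/g2.png

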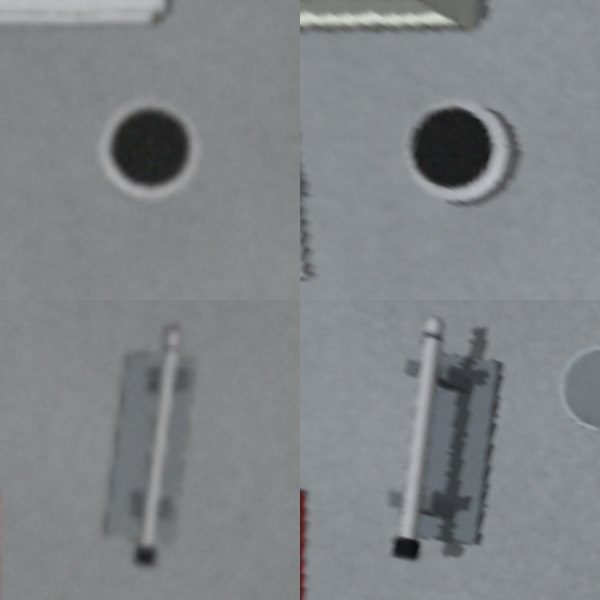

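Both cameras agree to within a few mm. Next come numeric fits of the plates, the pad disc, the cap and the probe.

```bash
cat > fit.py <<'E'
from rect import *
from scipy.optimize import minimize
def rectpts(x,y,a,lx,ly):
    c,s=np.cos(a),np.sin(a);return [(x+c*u-s*v,y+s*u+c*v) for u,v in((-lx/2,-ly/2),(lx/2,-ly/2),(lx/2,ly/2),(-lx/2,ly/2))]
def fitrect(n,im,c,z,lx,ly,a0,half=.13,res=.0005):
    g=cv2.GaussianBlur(rectify(n,im,c,z,half,res).min(2).astype(np.float32),(0,0),2)
    px=lambda p:[((c[1]+half-q[1])/res,(c[0]+half-q[0])/res) for q in p]
    def cost(v,d=.004):
        x,y,a=v[0]+c[0],v[1]+c[1],v[2]
        tot=[]
        for s in(-d,d):
            q=np.array(px(rectpts(x,y,a,lx+2*s,ly+2*s)))
            t=np.linspace(0,1,80)[:,None]
            L=np.vstack([q[i]+(q[(i+1)%4]-q[i])*t for i in range(4)]).astype(np.float32)
            tot.append(cv2.remap(g,L[:,:1],L[:,1:],cv2.INTER_LINEAR).ravel())
        return -np.mean(np.clip(tot[0]-tot[1],-15,60))
    best=min((minimize(cost,[dx,dy,a0+da],method='Nelder-Mead',options=dict(initial_simplex=[[dx,dy,a0+da],[dx+.006,dy,a0+da],[dx,dy+.006,a0+da],[dx,dy,a0+da+.05]])) for dx in(-.004,.004) for dy in(-.004,.004) for da in(-.04,.04)),key=lambda r:r.fun)
    return best.x+[c[0],c[1],0],best.fun
E
python3 - <<'E'
from fit import *
A=read_camera('top');B=read_camera('side')
for nm,c,z,lx,ly,a in [('rail',(.499,.305),.010,.07,.19,.16),('cradle',(.609,.0717),.006,.15,.11,.1),('rest',(.508,-.3194),.008,.06,.16,-.08)]:
    for n,im in(('top',A),('side',B)):
        v,f=fitrect(n,im,c,z,lx,ly,a);print(nm,n,np.round(v,4),round(f,1))
# pad black + cap green
for n,im in(('top',A),('side',B)):
    c=(.648,-.131);r=rectify(n,im,c,.015,.06,.0005)
    m=(r.max(2)<90).astype(np.uint8);k,_,st,ce=cv2.connectedComponentsWithStats(m);i=1+np.argmax(st[1:,4]);u,v=ce[i]
    print('pad',n,c[0]+.06-v*.0005,c[1]+.06-u*.0005,st[i][2:]*.5)
    h=im.astype(int);m=((h[...,1]>h[...,0]+40)&(h[...,1]>h[...,2]+30)).astype(np.uint8)
    k,_,st,ce=cv2.connectedComponentsWithStats(m)
    print('green',n,[(np.round(ce[j],1).tolist(),st[j].tolist()) for j in range(1,k) if st[j,4]>20])
# probe: line in each
for z in [.045]:
  for n,im in(('top',A),('side',B)):
    print('probe',n,[ (np.round(s['pixel'],1)) for s in silhouettes(n,'probe_mid')[:1]])
    m=silhouettes(n,'probe_mid')[0]['region'];ys,xs=np.nonzero(m)
    w=np.array([atz(n,(x,y),.045)[:2] for x,y in zip(xs,ys)]);mu=w.mean(0);d=np.linalg.svd(w-mu,full_matrices=0)[2][0];t=(w-mu)@d
    print(mu,d,np.percentile(t,[0,1,99,100]),'mid',mu+d*(t.min()+t.max())/2)
print('jaw',proj('top',(.138,.584,.23)))
E
```

```text
rail top [ 0.5026  0.2695 -0.1071] -20.9
rail side [ 0.497   0.3079 -0.0254] -8.6
cradle top [0.6081 0.0712 0.1132] -31.8
cradle side [0.6109 0.0719 0.1117] -24.4
rest top [ 0.4979 -0.327  -0.3343] -1.4
rest side [ 0.5293 -0.323  -0.078 ] -2.9
pad top 0.6499830831197363 -0.1293046503112413 [  66.5   66.  6827.5]
green top [([299.2, 123.6], [295, 119, 10, 10, 83]), ([311.1, 123.4], [306, 119, 11, 10, 87]), ([275.5, 124.4], [271, 120, 10, 10, 85]), ([254.3, 190.5], [247, 182, 16, 18, 228])]
pad side 0.6498748040618824 -0.13039804402644312 [  69.    69.5 7336.5]
green side [([182.5, 40.4], [180, 39, 6, 4, 22]), ([149.5, 43.5], [147, 42, 6, 4, 24]), ([186.5, 52.4], [183, 48, 8, 10, 51]), ([152.2, 55.5], [149, 51, 7, 11, 47]), ([169.2, 54.4], [166, 50, 8, 10, 52]), ([285.8, 176.3], [277, 168, 18, 17, 213]), ([353.5, 195.9], [349, 192, 11, 9, 76]), ([366.3, 213.6], [359, 205, 16, 18, 166])]
probe top [array([379.9, 212.2])]
[ 0.5077905  -0.32041514] [-0.99211592  0.12532358] [-0.09947131 -0.09622682  0.09541961  0.09660111] mid [ 0.50921428 -0.32059499]
probe side [array([300. , 304.7])]
[ 0.50534753 -0.31829587] [-0.99194063  0.12670351] [-0.10256318 -0.10020878  0.09513667  0.09717128] mid [ 0.50802175 -0.31863746]
jaw [ 66.16774566 356.75831681]
```

Run:
```python
from fit import *
A=read_camera('top');B=read_camera('side')
for nm,c,z,lx,ly,a in [('rail',(.499,.305),.010,.19,.07,.17),('rest',(.508,-.3194),.008,.16,.06,-.126)]:
    for n,im in(('top',A),('side',B)):
        # rest is darker: invert
        v,f=fitrect(n,255-im if nm=='rest' else im,c,z,lx,ly,a);print(nm,n,np.round(v,4),round(f,1))
# bottle: model of silhouette cap: fit cap position/axis
from scipy.optimize import least_squares
def masks():
    o={}
    for n,im in(('top',A),('side',B)):
        h=im.astype(int);m=((h[...,1]>h[...,0]+40)&(h[...,1]>h[...,2]+30)).astype(np.uint8)
        k,l,st,ce=cv2.connectedComponentsWithStats(m)
        t=dict(top=(254,190),side=(286,176))[n];i=1+np.argmin(np.linalg.norm(ce[1:]-t,axis=1));o[n]=(l==i)
    return o
M=masks()
def ringpts(foot,ax,h,r):
    e1=np.cross(ax,[0,0,1.]);e1/=np.linalg.norm(e1)+1e-9;e2=np.cross(ax,e1);t=np.linspace(0,2*np.pi,48)
    return foot+ax*h+r*(np.cos(t)[:,None]*e1+np.sin(t)[:,None]*e2)
def render(n,foot,ax,h0,h1,r,S=8):
    p=np.vstack([ringpts(foot,ax,h0,r),ringpts(foot,ax,h1,r)])
    q=np.array([proj(n,x) for x in p]);hull=cv2.convexHull(((q+.5)*S).astype(np.float32).astype(np.int32))
    a=np.zeros((420*S,560*S),np.uint8);cv2.fillConvexPoly(a,hull,255);return cv2.resize(a,(560,420),interpolation=cv2.INTER_AREA)/255.
def cost(v):
    cx,cy,cz=v[:3];ax=np.array([-np.cos(v[3])*np.sin(.454),-np.sin(v[3])*np.sin(.454),np.cos(.454)])
    foot=np.array([cx,cy,cz])-ax*.145;s=0
    for n in M: s+=np.abs(render(n,foot,ax,.13,.16,.024)-M[n]).sum()
    return s+ ((v[3]-.1125)/.03)**2
c,e=tri((254.3,190.5),(285.8,176.3));print('cap tri',c,e)
r=minimize(cost,[*c,.11],method='Nelder-Mead',options=dict(initial_simplex=[[*c,.11]]+[list(np.r_[c,.11]+d) for d in np.diag([.006,.006,.006,.1])],maxiter=150))
print(r.x,r.fun)
ax=np.array([-np.cos(r.x[3])*np.sin(.454),-np.sin(r.x[3])*np.sin(.454),np.cos(.454)])
print('foot',r.x[:3]-ax*.145)
for n,im in(('top',A),('side',B)):
    for h in(0,.08,.145): print(n,h,proj(n,r.x[:3]-ax*(.145-h)))
```

```text
rail top [0.4984 0.3067 0.1631] -43.0
rail side [0.4995 0.3037 0.1607] -40.9
rest top [ 0.4909 -0.3144 -0.1376] -14.1
rest side [ 0.5087 -0.3267 -0.1223] -41.0
cap tri [0.58432535 0.06745289 0.17237854] 0.0027457410002477106Traceback (most recent call last):
  File "<stdin>", line 30, in <module>
    res = _minimize_neldermead(fun, x0, args, callback, bounds=bounds,
                               **options)
    fxc = func(xc)
    fx = function(np.copy(x), *(wrapper_args + args))
  File "<stdin>", line 27, in cost
  File "<stdin>", line 22, in render
  File "h.py", line 9, in proj
    f,cx,cy,t,R=P(n);q=R.T@(np.array(p)-t);return np.array([cx+f*q[0]/q[2],cy+f*q[1]/q[2]])
                ~^^^
  File "h.py", line 4, in P
    c=camera_params(n);f=210/np.tan(np.radians(c['fov_y'])/2)
ValueError: time passes only in moves, steps and waits
```

```bash
sed -i 's/^def P(n):/import functools\n@functools.cache\ndef P(n):/' h.py
cat > bot.py <<'E'
from fit import *
def green(A,B,near):
    o={}
    for n,im in(('top',A),('side',B)):
        h=im.astype(int);m=((h[...,1]>h[...,0]+40)&(h[...,1]>h[...,2]+30)).astype(np.uint8)
        k,l,st,ce=cv2.connectedComponentsWithStats(m)
        ok=[j for j in range(1,k) if st[j,4]>60]
        i=min(ok,key=lambda j:np.linalg.norm(ce[j]-near[n]));o[n]=(l==i);print(n,ce[i],st[i])
    return o
def ringpts(foot,ax,h,r):
    e1=np.cross(ax,[0.1,0,1.]);e1/=np.linalg.norm(e1)+1e-9;e2=np.cross(ax,e1);t=np.linspace(0,2*np.pi,48)
    return foot+ax*h+r*(np.cos(t)[:,None]*e1+np.sin(t)[:,None]*e2)
def render(n,foot,ax,h0,h1,r,S=8):
    p=np.vstack([ringpts(foot,ax,h0,r),ringpts(foot,ax,h1,r)])
    q=np.array([proj(n,x) for x in p]);hull=cv2.convexHull(((q+.5)*S).astype(np.int32))
    a=np.zeros((420*S,560*S),np.uint8);cv2.fillConvexPoly(a,hull,255);return cv2.resize(a,(560,420),interpolation=cv2.INTER_AREA)/255.
def axis(lean,yaw): return np.array([-np.cos(yaw)*np.sin(lean),-np.sin(yaw)*np.sin(lean),np.cos(lean)])
E
python3 - <<'E'
from bot import *
A=read_camera('top');B=read_camera('side')
M=green(A,B,dict(top=(254,190),side=(286,176)))
def cost(v):
    ax=axis(.454,v[3]);foot=v[:3]-ax*.145
    return sum(np.abs(render(n,foot,ax,.13,.16,.024)-M[n]).sum() for n in M)+((v[3]-.1125)/.03)**2
x0=np.array([.5843,.0675,.1724,.11])
r=minimize(cost,x0,method='Nelder-Mead',options=dict(initial_simplex=[x0]+[x0+d for d in np.diag([.006,.006,.006,.1])],maxiter=150))
print(r.x,r.fun)
ax=axis(.454,r.x[3])
print('foot',r.x[:3]-ax*.145)
for n in('top','side'):
    for h in(0,.08,.145): print(n,h,proj(n,r.x[:3]-ax*(.145-h)))
s=read_state();print(s['t'],tip_reach);R=cv2.Rodrigues(s['orientation'])[0];print(R.round(3))
E
```

```text
top [254.34632035 190.55411255] [247 182  16  18 231]
side [285.81308411 176.24766355] [277 168  18  17 214]
[0.58471855 0.06758047 0.17229102 0.1062619 ] 63.41186504080496
foot [0.64795161 0.07432514 0.04197951]
top 0 [253.77605117 174.43957588]
top 0.08 [254.08133236 182.64263959]
top 0.145 [254.3516305  189.90569051]
side 0 [302.73171023 204.00854345]
side 0.08 [293.53156419 189.25536061]
side 0.145 [285.47004836 176.32806397]
2.4 0.011
[[-0.973  0.23  -0.   ]
 [ 0.23   0.973 -0.   ]
 [ 0.    -0.    -1.   ]]
```

```bash
python3 -m creep '[[0,0,-0.008,-0.114,0],[0,0,-0.008,-0.114,0],[0,0,-0.008,-0.114,0],[-0.0215,-0.0312,0,0,0],[-0.0215,-0.0312,0,0,0],[-0.0215,-0.0312,0,0,0],[-0.0215,-0.0312,0,0,0],[-0.0215,-0.0312,0,0,0],[-0.0215,-0.0312,0,0,0],[-0.0215,-0.0312,0,0,0],[-0.0215,-0.0312,0,0,0],[-0.0215,-0.0312,0,0,0]]' && python3 -m creep '[[-0.0215,-0.0312,0,0,0],[-0.0215,-0.0312,0,0,0],[-0.0215,-0.0312,0,0,0],[-0.0215,-0.0312,0,0,0],[-0.0215,-0.0312,0,0,0],[-0.0215,-0.0312,0,0,0],[-0.0215,-0.0312,0,0,0],[-0.0215,-0.0312,0,0,0],[0,0,0,0,0]]'
cat > rel.py <<'E'
import sys
from h import *
t=np.array(eval(sys.argv[1]))  # target x,y,z[,yaw of tool y axis from +y, ccw]
s=read_state();R=cv2.Rodrigues(s['orientation'])[0]
d=t[:3]-s['tool_pos'];print('t',s['t'],'pos',s['tool_pos'].round(4),'tool d',(R.T@d).round(4),'yaw',round(np.arctan2(-R[0,1],R[1,1]),4),'F',s['force'].round(2),'Tq',s['wrist_torque'].round(2),'op',round(s['opening'],4),'tilt',round(R[2,2],5))
E
python3 rel.py '(.585,.068,.165)'
```

```text
t: 3.4
tool_pos: [0.3619, 0.3246, 0.2539]
orientation: [-0.173, 3.136, 0.001]
force: [0.8, 1.3, -0.3]
opening: 0.0925
t: 4.15
tool_pos: [0.5624, 0.0916, 0.253]
orientation: [-0.166, 3.137, -0.004]
force: [0.7, -0.0, -0.0]
opening: 0.093
t 4.15 pos [0.5624 0.0916 0.253 ] tool d [-0.0199 -0.0257  0.0881] yaw 0.1054 F [ 0.74 -0.03 -0.04] Tq [ 0.05 -0.05 -0.05] op 0.093 tilt -1.0
```

```bash
python3 -m creep '[[-0.02,-0.0257,0,0,0],[0,0,0.02,0,0],[0,0,0.02,0,0],[0,0,0,0,0]]'; python3 rel.py '(.585,.068,.165)'
python3 - <<'E'
from h import *
snap('top','c1t.png',(200,130,320,220),6.5);snap('side','c1s.png',(220,90,380,210),5)
print(proj('top',read_state()['tool_pos']))
E
```

```text
t: 4.48
tool_pos: [0.58, 0.0732, 0.209]
orientation: [0.171, -3.13, -0.0]
force: [-1.4, -0.3, -1.5]
opening: 0.093
t 4.4833 pos [0.58   0.0732 0.209 ] tool d [-0.0047 -0.0057  0.0439] yaw 0.1093 F [-1.4  -0.26 -1.47] Tq [0.03 0.05 0.05] op 0.093 tilt -0.99998
[251.46024349 189.6284229 ]
```

View pics/c1s.png

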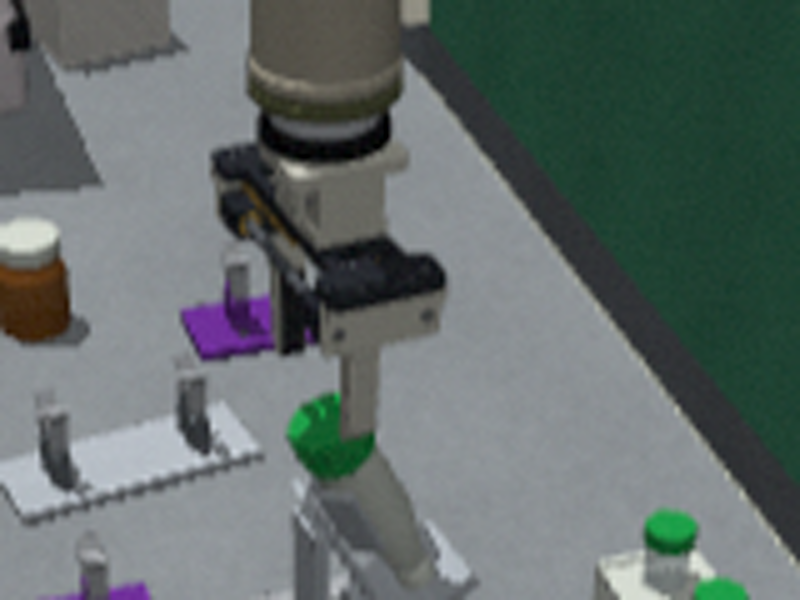

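View pics/c1t.png

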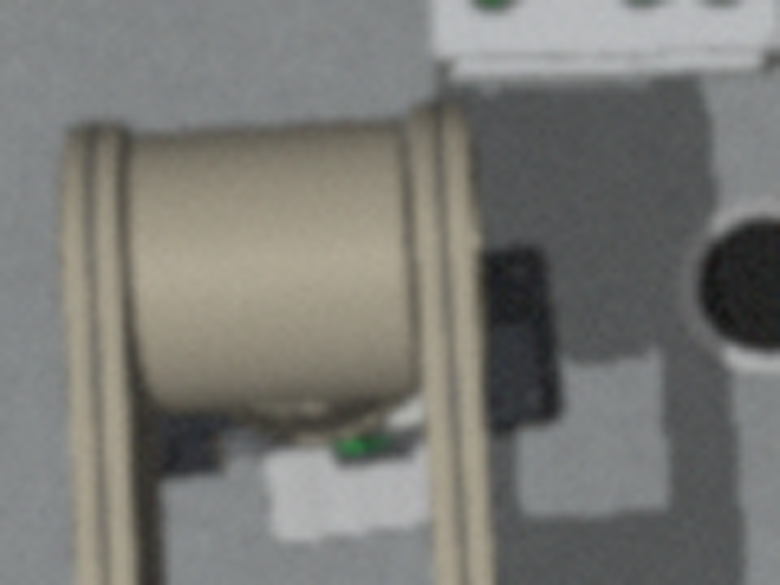

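The side view shows the open fingers straddling the cap (285,176), with the near finger at (292,172). They clear the cap on both sides, so I'll centre and descend.

```bash
python3 -m creep '[[-0.0047,-0.0057,0,0,0],[0,0,0,0,0],[0,0,0.015,0,0],[0,0,0.015,0,0],[0,0,0.013,0,0],[0,0,0,0,0],[0,0,0,0,0]]'; python3 rel.py '(.585,.068,.165)'
```

```text
t: 5.17
tool_pos: [0.587, 0.0685, 0.1704]
orientation: [0.173, -3.136, 0.0]
force: [0.4, 0.6, 0.8]
opening: 0.0931
t 5.1667 pos [0.587  0.0685 0.1704] tool d [ 0.0021 -0.0003  0.0054] yaw 0.1104 F [0.39 0.56 0.84] Tq [ 0.08  0.03 -0.03] op 0.0931 tilt -1.0
```

```bash
python3 -m creep '[[0.002,0,0.005,0,0],[0,0,0,0,60],[0,0,0,0,100],[0,0,0,0,140],[0,0,0,0,180],[0,0,0,0,220],[0,0,0,0,220],[0,0,0,0,220]]' 15; python3 rel.py '(.585,.068,.165)'
```

```text
t: 5.83
tool_pos: [0.5855, 0.0683, 0.1658]
orientation: [-0.173, 3.137, 0.0]
force: [-0.8, 0.6, -0.8]
opening: 0.0508
t 5.8333 pos [0.5855 0.0683 0.1658] tool d [ 0.0005 -0.0002  0.0008] yaw 0.1102 F [-0.78  0.61 -0.81] Tq [0.04 0.03 0.  ] op 0.0508 tilt -1.0
```

```bash
python3 -m creep '[[0,0,0,0,220],[0,0,0,0,220],[0,0,0,0,220]]' 20; python3 rel.py '(.585,.068,.165)'
```

```text
t: 6.08
tool_pos: [0.5856, 0.0679, 0.1658]
orientation: [-0.173, 3.137, -0.001]
force: [0.8, -2.3, 2.0]
opening: 0.0478
t 6.0833 pos [0.5856 0.0679 0.1658] tool d [0.0006 0.0001 0.0008] yaw 0.11 F [ 0.82 -2.26  1.95] Tq [-0.44 -0.04 -0.02] op 0.0478 tilt -1.0
```

```bash
python3 -m creep '[[0.0022,0,-0.0045,0,220],[0.0044,0,-0.009,0,220],[0.0044,0,-0.009,0,220],[0.0044,0,-0.009,0,220],[0.0044,0,-0.009,0,220],[0.0044,0,-0.009,0,220]]'; python3 rel.py '(.585,.068,.165)'
python3 -m creep '[[0.0044,0,-0.009,0,220],[0.0044,0,-0.009,0,220],[0.0044,0,-0.009,0,220],[0.0044,0,-0.009,0,220],[0.0044,0,-0.009,0,220],[0.0022,0,-0.02,0,220],[0,0,-0.02,0,220],[0,0,0,0,220],[0,0,0,0,220]]'; python3 rel.py '(.585,.068,.165)'
python3 - <<'E'
from h import *
snap('side','d1s.png',(200,60,400,260),3)
E
```

```text
t: 6.58
tool_pos: [0.5608, 0.0657, 0.216]
orientation: [0.173, -3.137, -0.0]
force: [1.1, -0.2, -2.3]
opening: 0.0475
t 6.5833 pos [0.5608 0.0657 0.216 ] tool d [-0.0243 -0.0004  0.051 ] yaw 0.1102 F [ 1.05 -0.22 -2.34] Tq [-0.01 -0.03 -0.02] op 0.0475 tilt -1.0
t: 7.33
tool_pos: [0.538, 0.063, 0.3015]
orientation: [-0.173, 3.134, -0.0]
force: [-0.7, -0.3, -2.5]
opening: 0.0479
t 7.3333 pos [0.538  0.063  0.3015] tool d [-4.690e-02 -1.000e-04  1.367e-01] yaw 0.1102 F [-0.66 -0.3  -2.53] Tq [0.02 0.   0.01] op 0.0479 tilt -1.0
```

View pics/d1s.png

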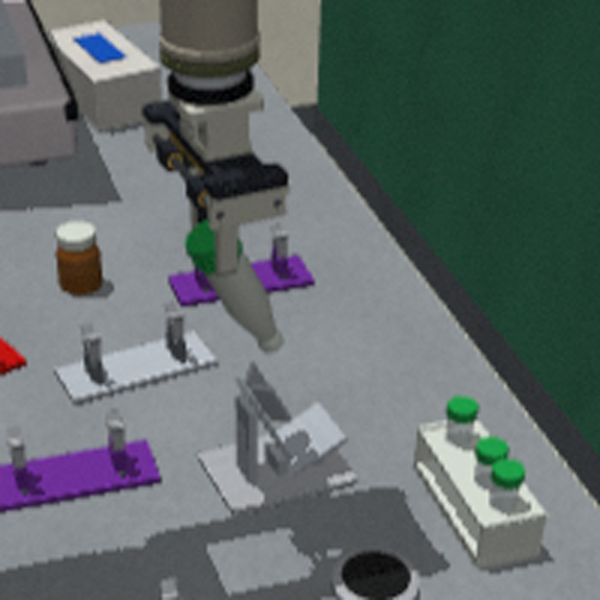

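The side view shows the bottle drawn clear of the cradle, still leaning about 26° in the grip, with its foot at crop (272,345). I'll carry it beside the pad, then tilt it upright about its foot edge.

```bash
python3 -m creep '[[-0.0012,-0.0102,0,0,220],[-0.0025,-0.0204,0,0,220],[-0.0025,-0.0204,0,0,220],[-0.0025,-0.0204,0,0,220],[-0.0025,-0.0204,0,0,220],[-0.0025,-0.0204,0,0,220],[-0.0025,-0.0204,0,0,220],[-0.0025,-0.0204,0.01,0,220],[-0.0025,-0.0204,0.02,0,220],[-0.0025,-0.0204,0.02,0,220],[-0.0012,-0.0102,0.02,0,220],[0,0,0.01,0,220]]'; python3 -m creep '[[0,0,0.015,0,220],[0,0,0.01,0,220],[0,0,0,0,220],[0,0,0,0,220]]';python3 rel.py '(.5855,-.1371,.165)'
python3 - <<'E'
from h import *
snap('side','e1s.png',(230,120,430,320),3)
E
```

```text
t: 8.38
tool_pos: [0.5824, -0.1395, 0.2149]
orientation: [0.169, -3.131, -0.002]
force: [-0.7, 0.5, -3.0]
opening: 0.0475
t: 8.72
tool_pos: [0.5839, -0.1365, 0.1944]
orientation: [0.174, -3.135, -0.001]
force: [-0.1, 0.1, -2.2]
opening: 0.0478
t 8.7167 pos [ 0.5839 -0.1365  0.1944] tool d [-0.0016 -0.0008  0.0294] yaw 0.1107 F [-0.13  0.13 -2.18] Tq [ 0.01  0.04 -0.02] op 0.0478 tilt -1.0
```

View pics/e1s.png

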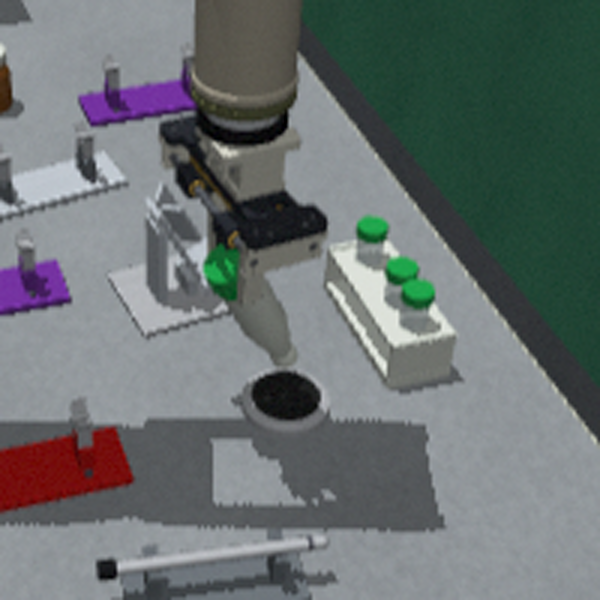

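```bash
python3 -c "
from h import *
print(proj('side',(.647,-.1295,.071)),proj('side',(.5839,-.1365,.2024)))"
python3 -m creep '[[-0.001,-0.0005,0.01,0,220],[0,0,0.01,0,220],[0,0,0,0,220],[0,0,0.004,0,220],[0,0,0,0,220],[0,0,0,0,220]]' 12;python3 rel.py '(.5855,-.1371,.1445)'
```

```text
[325.06306902 237.92626885] [307.28324898 208.83161906]
t: 9.27
tool_pos: [0.5855, -0.1374, 0.171]
orientation: [0.173, -3.136, -0.0]
force: [1.0, 0.5, -2.5]
opening: 0.048
t 9.2667 pos [ 0.5855 -0.1374  0.171 ] tool d [-0.0001  0.0003  0.0265] yaw 0.1102 F [ 1.04  0.45 -2.5 ] Tq [0.04 0.08 0.01] op 0.048 tilt -1.0
```

```bash
python3 -m creep '[[0,0,0.01,0,220],[0,0,0.008,0,220],[0,0,0.002,0,220],[0,0,0,0,220],[0,0,0,0,220]]';python3 rel.py '(.5855,-.1371,.1445)'; python3 -m creep '[[0,0,0.002,0,220],[0,0,0,0,220]]';python3 -m creep '[[0,0,0.002,0,220],[0,0,0,0,220]]';python3 -m creep '[[0,0,0.002,0,220],[0,0,0,0,220]]'
```

```text
t: 9.68
tool_pos: [0.5853, -0.1374, 0.1507]
orientation: [0.173, -3.136, -0.0]
force: [0.2, -0.1, -1.9]
opening: 0.0478
t 9.6833 pos [ 0.5853 -0.1374  0.1507] tool d [-0.0003  0.0003  0.0062] yaw 0.1102 F [ 0.21 -0.15 -1.9 ] Tq [ 0.02  0.03 -0.01] op 0.0478 tilt -1.0
t: 9.85
tool_pos: [0.5857, -0.1375, 0.1492]
orientation: [-0.173, 3.137, -0.0]
force: [-0.9, 0.1, -2.3]
opening: 0.0473
t: 10.02
tool_pos: [0.5856, -0.1375, 0.147]
orientation: [-0.173, 3.137, -0.0]
force: [0.5, 0.5, -2.2]
opening: 0.0478
t: 10.18
tool_pos: [0.5857, -0.1376, 0.1458]
orientation: [-0.173, 3.136, -0.001]
force: [-1.8, 0.5, 2.5]
opening: 0.0476
```

Contact: the vertical force went from -2.2 to +2.5 N. Now the arc about the foot edge, in stages.

```bash
python3 -m creep '[[-0.0036,0,-0.0013,0,220],[-0.0037,0,-0.0013,0,220],[-0.0037,0,-0.0011,0,220],[-0.0037,0,-0.0011,0,220],[0,0,0,0,220],[0,0,0,0,220]]' 10;python3 rel.py '(.65,-.130,.155)'
python3 - <<'E'
from h import *
snap('side','f1s.png',(270,180,390,300),5)
E
```

```text
t: 10.68
tool_pos: [0.6007, -0.1359, 0.1503]
orientation: [-0.173, 3.136, -0.001]
force: [-2.3, 0.3, 3.6]
opening: 0.0484
t 10.6833 pos [ 0.6007 -0.1359  0.1503] tool d [-0.0497  0.0004 -0.0047] yaw 0.1105 F [-2.34  0.3   3.56] Tq [ 0.03  0.41 -0.03] op 0.0484 tilt -1.0
```

View pics/f1s.png

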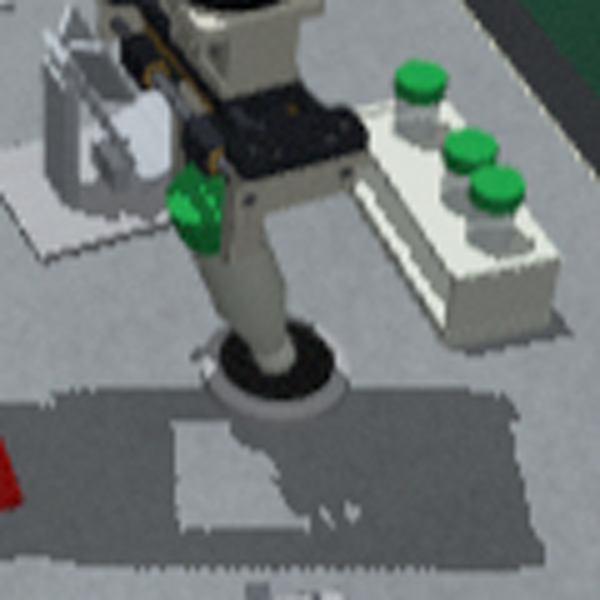

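The crop shows the lean reduced and the foot edge planted on the rubber at (272,355), so it is pivoting as intended. I'll continue with a lighter grip.

```bash
python3 -m creep '[[0,0,0,0,220],[-0.0037,0,-0.0009,0,220],[-0.0038,0,-0.0009,0,220],[-0.0038,0,-0.0007,0,220],[-0.0038,0,-0.0007,0,220],[0,0,0,0,220],[0,0,0,0,220]]' 6;python3 rel.py '(.65,-.130,.155)'
python3 -m creep '[[-0.0038,0,-0.0005,0,220],[-0.0039,0,-0.0005,0,220],[-0.0038,0,-0.0003,0,220],[-0.0039,0,-0.0003,0,220],[0,0,0,0,220],[0,0,0,0,220]]' 6;python3 rel.py '(.65,-.130,.155)'
python3 - <<'E'
from h import *
snap('side','f2s.png',(270,180,390,300),5)
E
```

```text
t: 11.32
tool_pos: [0.6155, -0.1341, 0.1531]
orientation: [-0.173, 3.137, 0.0]
force: [-1.0, -0.9, 2.3]
opening: 0.0479
t 11.3167 pos [ 0.6155 -0.1341  0.1531] tool d [-0.0347  0.0003 -0.0019] yaw 0.1104 F [-1.05 -0.9   2.29] Tq [-0.03  0.11 -0.  ] op 0.0479 tilt -1.0
t: 11.82
tool_pos: [0.6307, -0.1324, 0.1546]
orientation: [0.173, -3.137, -0.0]
force: [0.3, 0.0, 1.3]
opening: 0.048
t 11.8167 pos [ 0.6307 -0.1324  0.1546] tool d [-0.0194  0.0003 -0.0005] yaw 0.1104 F [0.27 0.01 1.32] Tq [0.01 0.06 0.02] op 0.048 tilt -1.0
```

View pics/f2s.png

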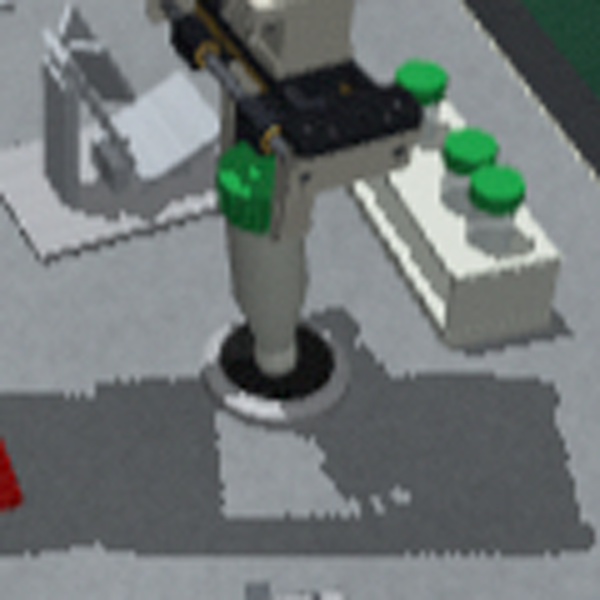

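```bash
python3 -m creep '[[-0.0038,0,-0.0001,0,220],[-0.0039,0,-0.0001,0,220],[-0.0038,0,0.0001,0,220],[0,0,0,0,220],[0,0,0,0,220]]' 6;python3 rel.py '(.65,-.130,.155)'
python3 - <<'E'
from h import *
snap('side','f3s.png',(270,180,390,300),5)
E
```

```text
t: 12.28
tool_pos: [0.6422, -0.1312, 0.1548]
orientation: [-0.173, 3.137, 0.0]
force: [0.4, 0.7, -0.1]
opening: 0.0478
t 12.2833 pos [ 0.6422 -0.1312  0.1548] tool d [-0.0079  0.0003 -0.0002] yaw 0.1104 F [ 0.36  0.74 -0.1 ] Tq [0.02 0.03 0.  ] op 0.0478 tilt -1.0
```

View pics/f3s.png

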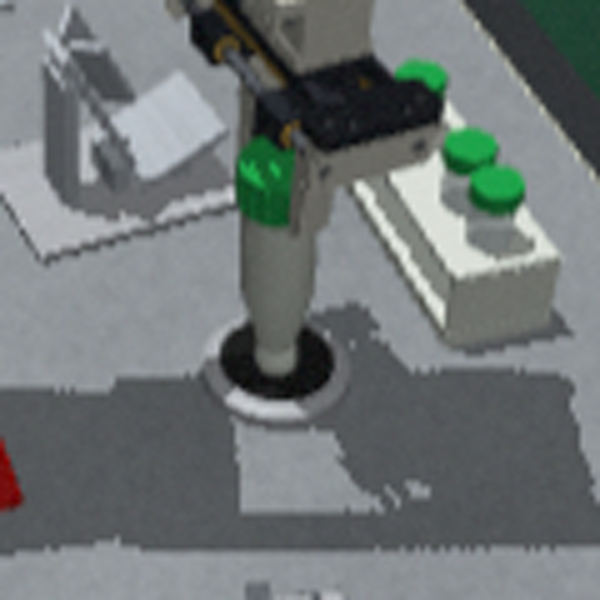

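```bash
python3 -m creep '[[-0.003,0,0.0005,0,220],[-0.003,0,0.0005,0,220],[0,0,0,0,220]]' 6;python3 rel.py '(.65,-.130,.155)'
python3 -m creep '[[-0.002,0,0.0007,0,220],[0,0,0,0,220],[0,0,0,0,220]]' 6;python3 rel.py '(.65,-.130,.155)'
```

```text
t: 12.58
tool_pos: [0.6486, -0.1306, 0.1543]
orientation: [-0.173, 3.136, -0.0]
force: [0.2, 0.6, 4.1]
opening: 0.0482
t 12.5833 pos [ 0.6486 -0.1306  0.1543] tool d [-0.0014  0.0004 -0.0007] yaw 0.1103 F [0.17 0.6  4.05] Tq [ 0.05  0.05 -0.03] op 0.0482 tilt -1.0
t: 12.83
tool_pos: [0.6505, -0.1304, 0.154]
orientation: [-0.173, 3.135, -0.001]
force: [-0.2, 0.7, 5.2]
opening: 0.0479
t 12.8333 pos [ 0.6505 -0.1304  0.154 ] tool d [ 0.0005  0.0005 -0.001 ] yaw 0.1103 F [-0.19  0.66  5.24] Tq [ 0.04  0.11 -0.01] op 0.0479 tilt -1.0
```

```bash
cat > ov.py <<'E'
from bot import *
import sys
fn,x,y=sys.argv[1],float(sys.argv[2]),float(sys.argv[3])
B=read_camera('side').copy();c=(290,170,370,290);S=5
o=cv2.resize(B[c[1]:c[3],c[0]:c[2],::-1],None,fx=S,fy=S,interpolation=cv2.INTER_CUBIC);o2=o.copy()
ax=np.array([0,0,1.]);f=np.array([x,y,.015])
for h0,h1,r in((0,.01,.013),(.062,.13,.022),(.13,.16,.024)):
    p=np.vstack([ringpts(f,ax,h0,r),ringpts(f,ax,h1,r)]);q=np.array([proj('side',k) for k in p])
    h=cv2.convexHull((((q-[c[0],c[1]])+.5)*S).astype(np.int32));cv2.polylines(o2,[h],True,(0,0,255),1)
cv2.imwrite('pics/'+fn,np.hstack([o,o2]))
E
python3 ov.py g1s.png .6500 -.1300
```

```text
(no output)
```

View pics/g1s.png

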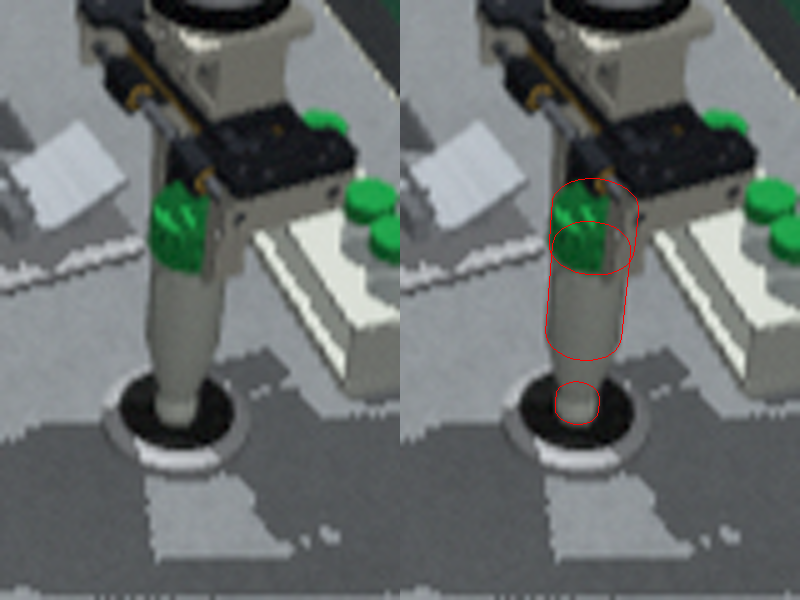

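The overlay of an upright model matches cap, body and foot to within a fraction of a pixel, so the bottle is upright and centred. I'll relieve the press, then open in tiny steps.

```bash
python3 -m creep '[[0,0,-0.0006,0,220],[0,0,0,0,220],[0,0,0,0,220]]' 4;python3 rel.py '(.65,-.130,.155)'
python3 -m creep '[[0,0,0,0,160],[0,0,0,0,135],[0,0,0,0,128],[0,0,0,0,124],[0,0,0,0,121],[0,0,0,0,118],[0,0,0,0,115],[0,0,0,0,115]]' 3;python3 rel.py '(.65,-.130,.155)'
```

```text
t: 13.13
tool_pos: [0.6502, -0.1304, 0.1541]
orientation: [-0.173, 3.136, -0.0]
force: [-0.1, 0.8, 3.9]
opening: 0.048
t 13.1333 pos [ 0.6502 -0.1304  0.1541] tool d [ 0.0001  0.0005 -0.0009] yaw 0.1102 F [-0.07  0.79  3.92] Tq [-0.01 -0.03  0.02] op 0.048 tilt -1.0
t: 13.8
tool_pos: [0.6494, -0.1302, 0.153]
orientation: [0.173, -3.136, -0.001]
force: [-1.2, 0.2, 0.6]
opening: 0.0508
t 13.8 pos [ 0.6494 -0.1302  0.153 ] tool d [-0.0006  0.0002 -0.002 ] yaw 0.1102 F [-1.22  0.17  0.56] Tq [ 0.05 -0.02  0.03] op 0.0508 tilt -1.0
```

```bash
python3 -m creep '[[0,0,0,0,110],[0,0,0,0,105],[0,0,0,0,95],[0,0,0,0,80],[0,0,0,0,60],[0,0,0,0,30],[0,0,0,0,0],[0,0,0,0,0],[0,0,0,0,0]]' ;python3 rel.py '(.65,-.130,.155)'; python3 ov.py g2s.png .6500 -.1300
```

```text
t: 14.55
tool_pos: [0.6499, -0.1304, 0.1538]
orientation: [-0.173, 3.137, -0.0]
force: [0.1, 0.0, 0.3]
opening: 0.0911
t 14.55 pos [ 0.6499 -0.1304  0.1538] tool d [-0.0002  0.0004 -0.0012] yaw 0.1102 F [0.12 0.02 0.31] Tq [0.03 0.02 0.02] op 0.0911 tilt -1.0
```

View pics/g2s.png

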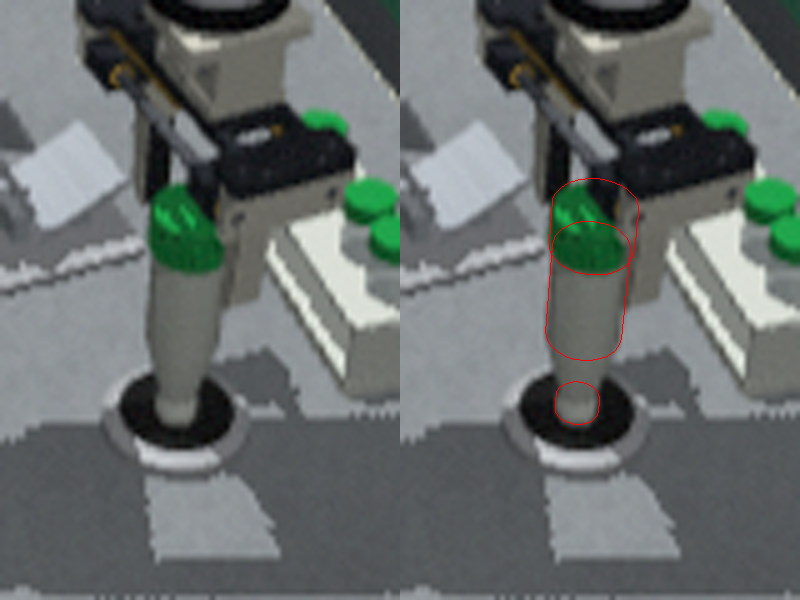

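The crop shows the fingers open and the bottle standing upright, as in the overlay. I'll rise straight up, wait out the full second, then check.

```bash
python3 -m creep '[[0,0,-0.005,0,0],[0,0,-0.01,0,0],[0,0,-0.015,0,0],[0,0,-0.02,0,0],[0,0,-0.025,0,0],[0,0,-0.025,0,0],[0,0,0,0,0],[0,0,0,0,0],[0,0,0,0,0],[0,0,0,0,0],[0,0,0,0,0],[0,0,0,0,0]]'; python3 -m creep '[[0,0,0,0,0],[0,0,0,0,0],[0,0,0,0,0],[0,0,0,0,0],[0,0,0,0,0],[0,0,0,0,0],[0,0,0,0,0],[0,0,0,0,0]]'; python3 ov.py g3s.png .6500 -.1300
```

```text
t: 15.6
tool_pos: [0.6493, -0.1302, 0.2523]
orientation: [0.173, -3.135, -0.001]
force: [-0.2, -0.7, 0.1]
opening: 0.0928
t: 16.27
tool_pos: [0.6499, -0.1304, 0.2538]
orientation: [-0.173, 3.137, -0.0]
force: [-0.1, -0.5, 0.2]
opening: 0.0928
```

View pics/g3s.png

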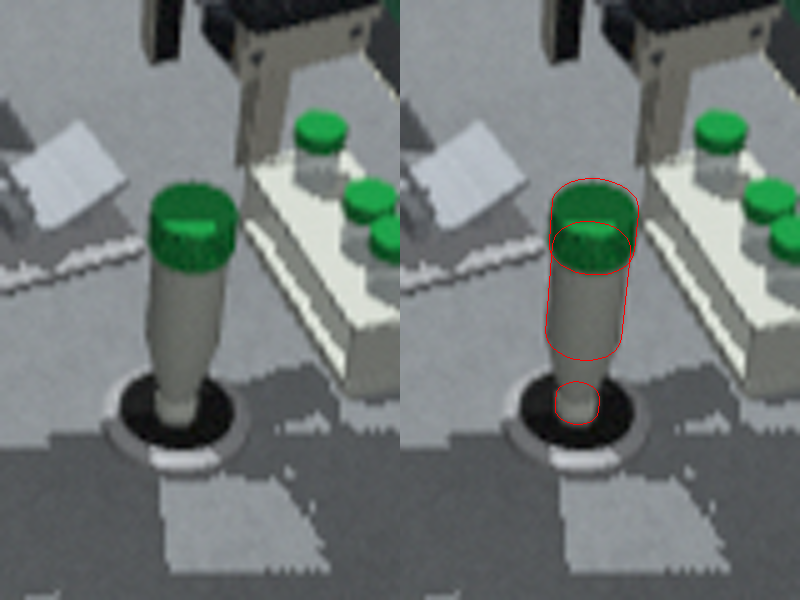

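The bottle stands by itself, upright on the pad and clear of the gripper, and the overlay still matches after more than 1.5 s. Now the probe: I'll move above it and align the jaws across the rod.

```bash
python3 -m creep '[[0.01,-0.0108,0,0,0],[0.0202,-0.0216,0,0,0],[0.0202,-0.0216,0,0,0],[0.0202,-0.0216,0,0,0],[0.0202,-0.0216,0,0,0],[0.0202,-0.0216,0,0,0],[0.0202,-0.0216,0,0,0],[0.0202,-0.0216,0,0,0],[0.01,-0.0108,0,0,0],[0,0,0.03,0.118,0],[0,0,0.03,0.118,0],[0,0,0,0,0]]';python3 rel.py '(.5086,-.3196,.12)'
```

```text
t: 17.32
tool_pos: [0.5052, -0.3183, 0.1871]
orientation: [-0.208, -3.127, -0.008]
force: [-0.4, 0.4, -1.6]
opening: 0.0933
t 17.3167 pos [ 0.5052 -0.3183  0.1871] tool d [-0.0041 -0.0012  0.0671] yaw -0.1327 F [-0.43  0.4  -1.63] Tq [ 0.04  0.02 -0.01] op 0.0933 tilt -0.99995
```

```bash
python3 -m creep '[[-0.004,-0.0012,0.02,0,0],[0,0,0.02,0,0],[0,0,0.02,0,0],[0,0,0,0,0],[0,0,0,0,0]]';python3 rel.py '(.5086,-.3196,.037)'
python3 - <<'E'
from h import *
snap('side','h1s.png',(230,230,390,350),5)
s=read_state()
for n in('top','side'):
  for r in silhouettes(n,'probe_mid')[:1]:
    ys,xs=np.nonzero(r['region']);w=np.array([atz(n,(x,y),.045)[:2] for x,y in zip(xs,ys)]);mu=w.mean(0);d=np.linalg.svd(w-mu,full_matrices=0)[2][0];t=(w-mu)@d
    print(n,r['confidence'],mu,d,t.min(),t.max(),'perp',mu@[.126,.992])
E
```

```text
t: 17.73
tool_pos: [0.5119, -0.3209, 0.1338]
orientation: [-0.192, -3.134, -0.002]
force: [0.8, 1.0, -0.3]
opening: 0.093
t 17.7333 pos [ 0.5119 -0.3209  0.1338] tool d [0.0032 0.0008 0.0968] yaw -0.1226 F [ 0.8   1.   -0.29] Tq [0.04 0.02 0.03] op 0.093 tilt -1.0
top 0.62 [ 0.50287776 -0.31955914] [-0.99229555  0.12389326] -0.10445288365913602 0.0916156707692214 perp -0.2536400735478519
side 0.77 [ 0.50113937 -0.31812218] [-0.99151463  0.12999518] -0.10590793691927877 0.09335604954632638 perp -0.25243364610802477
```

View pics/h1s.png

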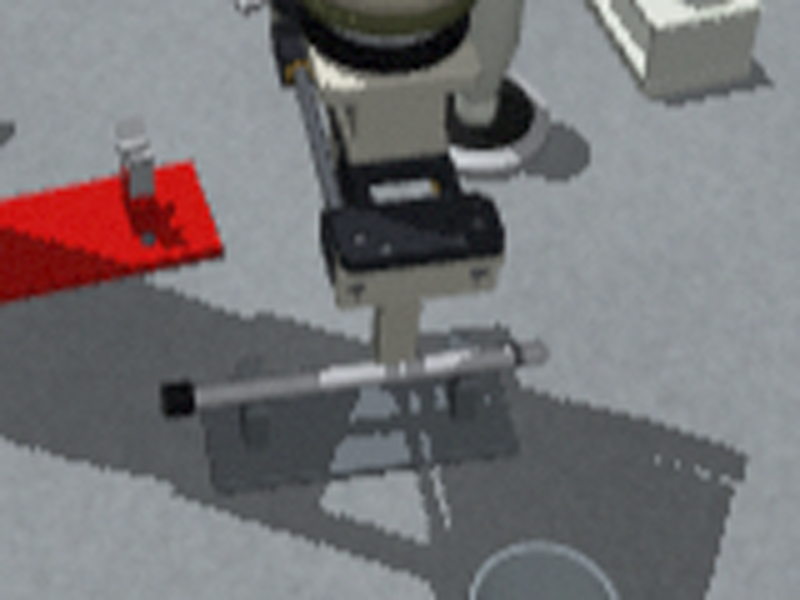

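The side crop shows the near finger (400,340) above the rod's middle, between the two V blocks at (262,415) and (462,390). Descending.

```bash
python3 -m creep '[[0.0032,0.0008,0,0.003,0],[0,0,0.02,0,0],[0,0,0.02,0,0],[0,0,0.02,0,0],[0,0,0.02,0,0],[0,0,0.01,0,0],[0,0,0.006,0,0],[0,0,0,0,0],[0,0,0,0,0]]';python3 rel.py '(.5086,-.3196,.037)'
```

```text
t: 18.63
tool_pos: [0.5097, -0.3207, 0.0388]
orientation: [0.202, 3.134, -0.001]
force: [-0.0, -0.9, -0.0]
opening: 0.0929
t 18.6333 pos [ 0.5097 -0.3207  0.0388] tool d [0.0013 0.001  0.0018] yaw -0.1286 F [-0.04 -0.9  -0.02] Tq [-0.02 -0.02  0.03] op 0.0929 tilt -1.0
```

```bash
python3 -m creep '[[0.001,0.001,0.0015,0,60],[0,0,0,0,120],[0,0,0,0,160],[0,0,0,0,200],[0,0,0,0,230],[0,0,0,0,255],[0,0,0,0,255],[0,0,0,0,255],[0,0,0,0,255]]' 8;python3 rel.py '(.5086,-.3196,.037)'
```

```text
t: 19.38
tool_pos: [0.5083, -0.3192, 0.0362]
orientation: [-0.202, -3.135, -0.0]
force: [-0.9, -0.1, -0.5]
opening: 0.0377
t 19.3833 pos [ 0.5083 -0.3192  0.0362] tool d [-0.0004 -0.0003 -0.0008] yaw -0.1288 F [-0.86 -0.08 -0.48] Tq [ 0.02 -0.03  0.03] op 0.0377 tilt -1.0
```

```bash
python3 -m creep '[[0,0,0,0,255],[0,0,0,0,255],[0,0,0,0,255],[0,0,0,0,255],[0,0,0,0,255],[0,0,0,0,255],[0,0,0,0,255]]' 8;python3 rel.py '(.5086,-.3196,.037)'
```

```text
t: 19.97
tool_pos: [0.5084, -0.32, 0.0366]
orientation: [0.202, 3.135, -0.002]
force: [-1.0, -6.0, 0.4]
opening: 0.0118
t 19.9667 pos [ 0.5084 -0.32    0.0366] tool d [-0.0001  0.0004 -0.0004] yaw -0.129 F [-0.97 -5.98  0.4 ] Tq [-0.88  0.19  0.03] op 0.0118 tilt -1.0
```

```bash
python3 -m creep '[[0,-0.0008,0,0,255],[0,0,0,0,255],[0,0,0,0,255]]' 8;python3 rel.py '(.5086,-.3196,.037)';python3 -m creep '[[0,0,0,0,255],[0,0,0,0,255],[0,0,0,0,255]]' 35;python3 rel.py '(.5086,-.3196,.037)'
```

```text
t: 20.22
tool_pos: [0.5084, -0.3201, 0.0365]
orientation: [0.202, 3.135, -0.0]
force: [-0.4, -3.1, 2.4]
opening: 0.0116
t 20.2167 pos [ 0.5084 -0.3201  0.0365] tool d [-0.0001  0.0005 -0.0005] yaw -0.1288 F [-0.43 -3.12  2.41] Tq [-0.43  0.11 -0.04] op 0.0116 tilt -1.0
t: 20.47
tool_pos: [0.5084, -0.3201, 0.0365]
orientation: [0.202, 3.135, -0.0]
force: [-0.5, -1.6, 3.1]
opening: 0.011
t 20.4667 pos [ 0.5084 -0.3201  0.0365] tool d [-0.0001  0.0005 -0.0005] yaw -0.1288 F [-0.45 -1.59  3.15] Tq [-0.4   0.13 -0.03] op 0.011 tilt -1.0
```

```bash
python3 -m creep '[[0,0,-0.01,0,255],[0,0,-0.015,0,255],[0,0,-0.02,0,255],[0,0,-0.03,0,255],[0,0,-0.035,0,255],[0,0,-0.035,0,255],[0,0,-0.035,0,255],[0,0,-0.035,0,255],[0,0,0,0,255]]';python3 rel.py '(.499,.305,.25)'
cat > rl.py <<'E'
from fit import *
import sys
fn=sys.argv[1];x,y,a=map(float,sys.argv[2:5])
o=[]
for n,c in(('top',(155,180,215,270)),('side',(205,150,285,210))):
    im=read_camera(n)[...,::-1];S=400/(c[2]-c[0]);H=int((c[3]-c[1])*S)
    q=cv2.resize(im[c[1]:c[3],c[0]:c[2]],(400,H),interpolation=cv2.INTER_CUBIC)
    f=lambda p:tuple(int(k) for k in ((proj(n,p)-[c[0],c[1]]+.5)*S))
    P4=rectpts(x,y,a,.19,.07)
    for i in range(4):cv2.line(q,f((*P4[i],.01)),f((*P4[(i+1)%4],.01)),(0,0,255),1)
    for s in(-.055,.055):
        for u in(-.007,.007):
            e=np.array([np.cos(a),np.sin(a)]);nn=np.array([-e[1],e[0]]);b=np.array([x,y])+e*(s+u)
            cv2.line(q,f((*(b+nn*.014),.077)),f((*(b-nn*.014),.077)),(255,0,0),1)
    cv2.line(q,f((*(np.array([x,y])-e*.1),.055)),f((*(np.array([x,y])+e*.1),.055)),(0,160,0),1)
    o.append(cv2.resize(q,(400,600) if n=='top' else (400,300)))
o[1]=np.vstack([o[1],np.zeros((300,400,3),np.uint8)])
cv2.imwrite('pics/'+fn,np.hstack(o))
E
python3 rl.py k1.png .499 .305 .162
```

```text
t: 21.22
tool_pos: [0.5108, -0.3212, 0.2607]
orientation: [0.201, 3.125, -0.009]
force: [0.2, -1.6, 1.3]
opening: 0.011
t 21.2167 pos [ 0.5108 -0.3212  0.2607] tool d [0.0919 0.6196 0.0066] yaw -0.1282 F [ 0.18 -1.61  1.3 ] Tq [-0.07 -0.07  0.06] op 0.011 tilt -0.99993
```

View pics/k1.png

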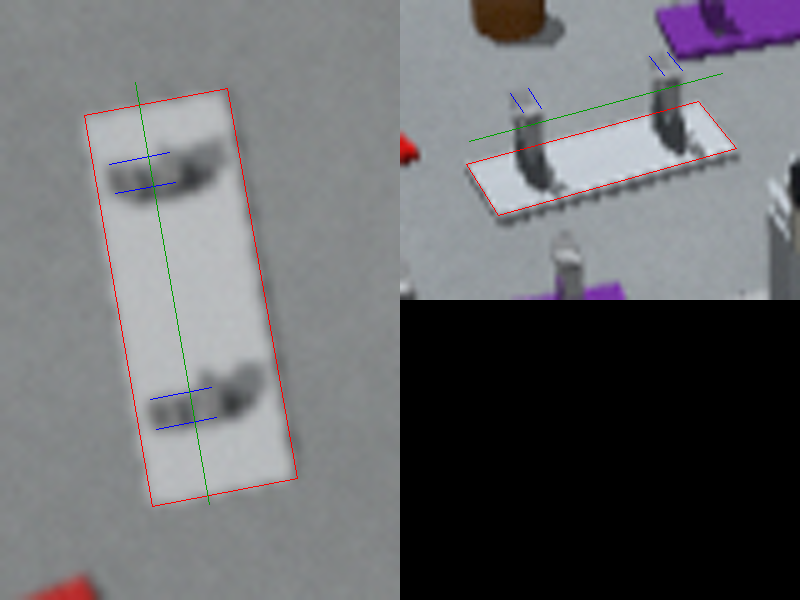

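```bash
python3 - <<'E'
from fit import *
A=read_camera('top');B=read_camera('side')
for n in('top','side'):
    for q in('rail_seat','rail'):
        for r in tip_of(n,q):
            p=np.array(r['pixel']);z={'rail_seat':.055,'rail':0}[q]
            w=atz(n,p,z)
            if np.linalg.norm(w[:2]-[.499,.305])<.04: print(n,q,p.round(1),w.round(4),round(r['confidence'],2))
for n,im in(('top',A),('side',B)):
  for c in((.499,.305),(.501,.302),(.496,.308)):
    v,f=fitrect(n,im,c,.010,.19,.07,.162);print(n,v.round(4),f)
# bottle check top
print(proj('top',(.65,-.13,.175)))
E
python3 -m creep '[[0.006,0.0155,0,-0.0,255],[0.006,0.031,0,-0.048,255],[0.006,0.031,0,-0.048,255],[0.006,0.031,0,-0.048,255],[0.006,0.031,0,-0.048,255],[0.006,0.031,0,-0.048,255],[0.006,0.031,0,-0.048,255],[0,0.035,0,0,255],[0,0.035,0,0,255],[0,0.035,0,0,255],[0,0.035,0,0,255],[0,0.035,0,0,255]]';python3 rel.py '(.499,.305,.25)'
```

```text
top rail_seat [181.6 223.4] [0.4988 0.3011 0.055 ] 0.75
top rail [181.9 222.9] [0.503  0.3104 0.    ] 0.65
side rail_seat [243.  171.7] [0.4936 0.3012 0.055 ] 0.73
side rail [246.7 180.7] [0.5082 0.3179 0.    ] 0.62
top [0.4983 0.3067 0.1635] -43.30913162231445
top [0.4983 0.3067 0.1632] -43.30919647216797
top [0.4983 0.3067 0.1635] -43.30955123901367
side [0.4991 0.3038 0.16  ] -42.9923210144043
side [0.4992 0.3037 0.1599] -42.99309158325195
side [0.4992 0.3037 0.1614] -42.99229049682617
[321.78369927 165.6990922 ]
t: 22.62
tool_pos: [0.4413, 0.0561, 0.2505]
orientation: [0.249, -3.131, -0.0]
force: [1.0, 0.7, -1.4]
opening: 0.011
t 22.6167 pos [0.4413 0.0561 0.2505] tool d [-0.0964  0.2366  0.0004] yaw 0.1589 F [ 1.02  0.68 -1.43] Tq [ 0.   -0.05 -0.02] op 0.011 tilt -1.0
```

```bash
python3 -m creep '[[-0.012,0.0296,0,0,255],[-0.012,0.0296,0,0,255],[-0.012,0.0296,0,0,255],[-0.012,0.0296,0,0,255],[-0.012,0.0296,0,0,255],[-0.012,0.0296,0.01,0,255],[-0.012,0.0296,0.02,0,255],[-0.012,0.0296,0.03,0,255],[0,0,0.03,0,255],[0,0,0.025,0,255],[0,0,0,0,255],[0,0,0,0,255]]';python3 rel.py '(.499,.305,.1)'
python3 rl.py k2.png .499 .305 .162
```

```text
t: 23.62
tool_pos: [0.4974, 0.3013, 0.1355]
orientation: [0.25, -3.127, 0.003]
force: [0.1, 0.0, -0.9]
opening: 0.011
t 23.6167 pos [0.4974 0.3013 0.1355] tool d [-0.0024  0.0035  0.0354] yaw 0.1594 F [ 0.09  0.04 -0.9 ] Tq [ 0.05 -0.05 -0.03] op 0.011 tilt -0.99999
```

View pics/k2.png

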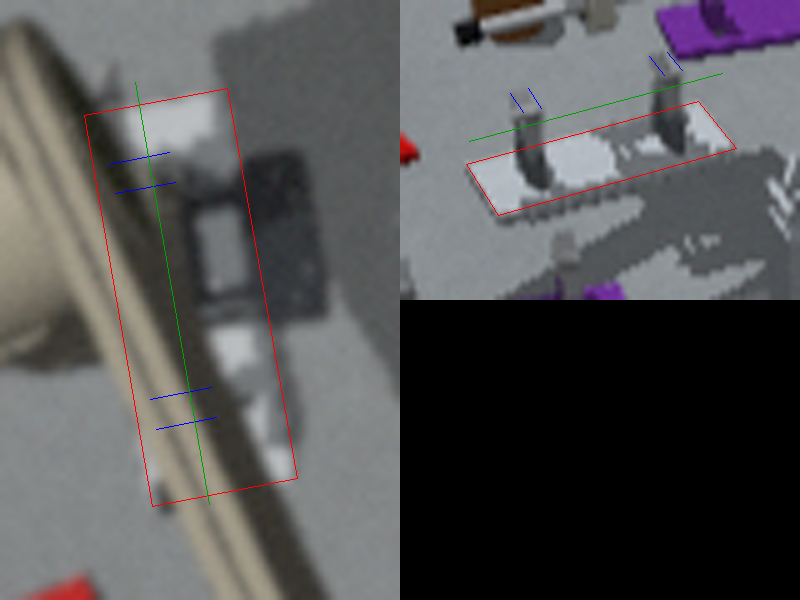

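The top view is blocked by the arm, and the side view shows the rod (knob at (468,32)) above the clips. I'll centre and go lower for a side check.

```bash
python3 -m creep '[[-0.0024,0.0035,0.02,-0.002,255],[0,0,0.02,0,255],[0,0,0,0,255],[0,0,0,0,255],[0,0,0,0,255]]';python3 rel.py '(.499,.305,.085)'
cat > pr.py <<'E'
from fit import *
import sys
# where the rod should be, given the tool pose, and the seat line, over an enlarged side crop
s=read_state();R=cv2.Rodrigues(s['orientation'])[0];g=s['tool_pos']-R[:,2]*.008
e=-R[:,0];c=(195,110,315,200);S=800/120
q=cv2.resize(read_camera('side')[c[1]:c[3],c[0]:c[2],::-1],None,fx=S,fy=S,interpolation=cv2.INTER_CUBIC)
f=lambda p:tuple(int(k) for k in ((proj('side',p)-[c[0],c[1]]+.5)*S))
cv2.line(q,f(g-e*.1),f(g+e*.1),(0,0,255),1)
cv2.imwrite('pics/'+sys.argv[1],q)
E
python3 pr.py k3.png
```

```text
t: 24.13
tool_pos: [0.5022, 0.3062, 0.1002]
orientation: [-0.252, 3.129, 0.002]
force: [0.5, 0.6, -0.7]
opening: 0.011
t 24.1333 pos [0.5022 0.3062 0.1002] tool d [ 0.0034 -0.0007  0.0152] yaw 0.1607 F [ 0.53  0.59 -0.7 ] Tq [ 0.05 -0.03 -0.03] op 0.011 tilt -1.0
```

View pics/k3.png

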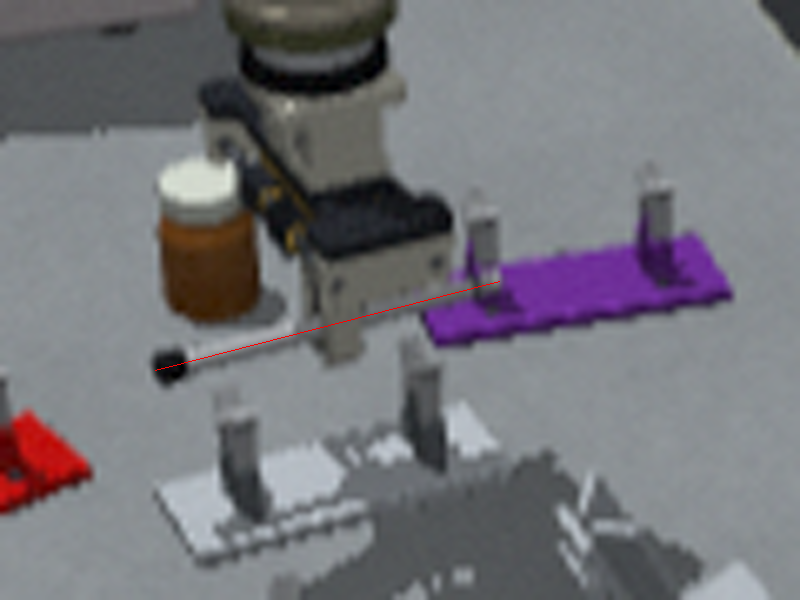

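```bash
python3 -m creep '[[0.003,-0.0007,0.008,0,255],[0,0,0.008,0,255],[0,0,0.004,0,255],[0,0,0,0,255],[0,0,0,0,255]]';python3 rel.py '(.499,.305,.058)';python3 -m creep '[[0,0,0.004,0,255],[0,0,0.004,0,255],[0,0,0,0,255],[0,0,0,0,255]]';python3 rel.py '(.499,.305,.058)'; python3 -m creep '[[0,0,0.004,0,255],[0,0,0,0,255],[0,0,0,0,255]]';python3 rel.py '(.499,.305,.058)'
```

```text
t: 24.6
tool_pos: [0.4976, 0.3045, 0.077]
orientation: [0.253, -3.13, 0.001]
force: [0.1, -0.5, -1.3]
opening: 0.0111
t 24.6 pos [0.4976 0.3045 0.077 ] tool d [-0.0015  0.0003  0.019 ] yaw 0.1612 F [ 0.08 -0.52 -1.31] Tq [ 0.01  0.01 -0.02] op 0.0111 tilt -1.0
t: 24.93
tool_pos: [0.4979, 0.3046, 0.0693]
orientation: [0.253, -3.131, 0.0]
force: [0.1, 0.1, -1.6]
opening: 0.0108
t 24.9333 pos [0.4979 0.3046 0.0693] tool d [-0.0012  0.0002  0.0113] yaw 0.1612 F [ 0.1   0.1  -1.63] Tq [ 0.06 -0.02  0.01] op 0.0108 tilt -1.0
t: 25.18
tool_pos: [0.4979, 0.3047, 0.0654]
orientation: [0.253, -3.131, 0.0]
force: [-0.8, 0.0, -0.8]
opening: 0.0108
t 25.1833 pos [0.4979 0.3047 0.0654] tool d [-0.0011  0.0002  0.0074] yaw 0.1612 F [-0.83  0.03 -0.81] Tq [ 0.04 -0.02  0.04] op 0.0108 tilt -1.0
```

```bash
python3 -m creep '[[0,0,0.004,0,255],[0,0,0,0,255],[0,0,0,0,255]]';python3 rel.py '(.499,.305,.047)'; python3 -m creep '[[0,0,0.003,0,255],[0,0,0,0,255],[0,0,0,0,255]]';python3 rel.py '(.499,.305,.047)'; python3 -m creep '[[0,0,0.002,0,255],[0,0,0,0,255],[0,0,0,0,255]]';python3 rel.py '(.499,.305,.047)'
```

```text
t: 25.43
tool_pos: [0.4979, 0.3046, 0.0613]
orientation: [0.253, -3.131, 0.0]
force: [-0.1, 0.1, -1.5]
opening: 0.0106
t 25.4333 pos [0.4979 0.3046 0.0613] tool d [-0.0012  0.0002  0.0143] yaw 0.1612 F [-0.06  0.14 -1.46] Tq [-0.06 -0.02 -0.04] op 0.0106 tilt -1.0
t: 25.68
tool_pos: [0.4982, 0.3049, 0.0587]
orientation: [-0.253, 3.131, 0.0]
force: [0.4, 0.8, -0.7]
opening: 0.011
t 25.6833 pos [0.4982 0.3049 0.0587] tool d [-0.0008  0.      0.0117] yaw 0.1612 F [ 0.36  0.83 -0.68] Tq [ 0.17  0.01 -0.08] op 0.011 tilt -1.0
t: 25.93
tool_pos: [0.4987, 0.3054, 0.0574]
orientation: [-0.253, 3.13, 0.002]
force: [0.6, 2.7, 3.1]
opening: 0.0108
t 25.9333 pos [0.4987 0.3054 0.0574] tool d [-0.0002 -0.0004  0.0104] yaw 0.1613 F [0.62 2.7  3.12] Tq [ 0.59  0.   -0.02] op 0.0108 tilt -1.0
```

Contact with the throats, at the expected height. The small +y force says the throat lies slightly to +y, so I'll ease over and press.

```bash
python3 -m creep '[[0,0.0007,0.001,0,255],[0,0,0.001,0,255],[0,0,0.001,0,255],[0,0,0,0,255]]' 40;python3 rel.py '(.499,.305,.047)'; python3 -m creep '[[0,0,0.0015,0,255],[0,0,0.0015,0,255],[0,0,0,0,255]]';python3 rel.py '(.499,.305,.047)'
```

```text
t: 26.27
tool_pos: [0.4992, 0.3057, 0.0551]
orientation: [-0.253, 3.129, 0.001]
force: [-0.4, 0.7, 7.2]
opening: 0.011
t 26.2667 pos [0.4992 0.3057 0.0551] tool d [ 0.0004 -0.0007  0.0081] yaw 0.1612 F [-0.36  0.71  7.23] Tq [ 0.11 -0.02 -0.  ] op 0.011 tilt -1.0
t: 26.52
tool_pos: [0.4988, 0.3055, 0.0511]
orientation: [-0.253, 3.13, 0.0]
force: [2.9, 1.4, 1.6]
opening: 0.0105
t 26.5167 pos [0.4988 0.3055 0.0511] tool d [-0.0001 -0.0005  0.0041] yaw 0.1612 F [2.87 1.4  1.64] Tq [ 0.32 -0.6   0.06] op 0.0105 tilt -1.0
```

```bash
python3 -m creep '[[0,0,0.002,0,255],[0,0,0.0015,0,255],[0,0,0,0,255],[0,0,0,0,255]]';python3 rel.py '(.499,.305,.047)'; python3 -m creep '[[0,0,0.0015,0,255],[0,0,0.001,0,255],[0,0,0,0,255],[0,0,0,0,255]]';python3 rel.py '(.499,.305,.047)'
```

```text
t: 26.85
tool_pos: [0.4973, 0.305, 0.0464]
orientation: [0.253, -3.13, 0.001]
force: [0.6, -0.3, -0.6]
opening: 0.011
t 26.85 pos [0.4973 0.305  0.0464] tool d [-0.0017 -0.0003 -0.0006] yaw 0.1612 F [ 0.57 -0.25 -0.64] Tq [-0.   -0.04 -0.03] op 0.011 tilt -1.0
t: 27.18
tool_pos: [0.4975, 0.3051, 0.0461]
orientation: [0.253, -3.13, 0.001]
force: [-8.6, -5.7, 17.2]
opening: 0.0114
t 27.1833 pos [0.4975 0.3051 0.0461] tool d [-0.0014 -0.0004 -0.0009] yaw 0.1613 F [-8.58 -5.75 17.17] Tq [-0.83  1.5  -0.05] op 0.0114 tilt -1.0
```

```bash
python3 pr.py k4.png; python3 -m creep '[[0,0,0.0015,0,255],[0,0,0,0,255],[0,0,0,0,255]]';python3 rel.py '(.499,.305,.047)'
```

```text
t: 27.48
tool_pos: [0.4976, 0.3052, 0.0459]
orientation: [0.253, -3.13, 0.001]
force: [-14.6, -8.2, 27.3]
opening: 0.0109
t 27.4833 pos [0.4976 0.3052 0.0459] tool d [-0.0014 -0.0004 -0.0011] yaw 0.1615 F [-14.62  -8.19  27.28] Tq [-1.35  2.42 -0.02] op 0.0109 tilt -1.0
```

View pics/k4.png

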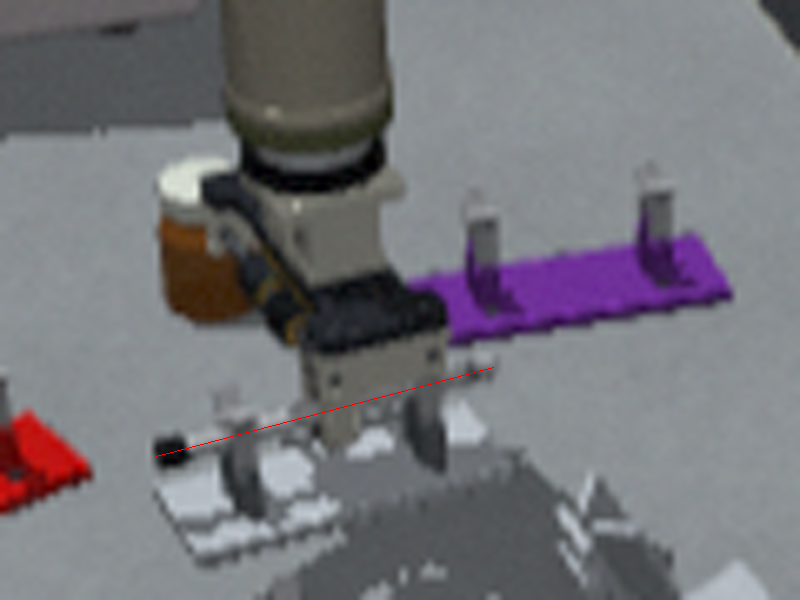

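Pressing with 27 N gave no further travel, so the rod sits on its seats. In the picture it lies through both clips, level with the rail. I'll relieve the load and let go.

```bash
python3 -m creep '[[0,0,-0.002,0,255],[0,0,-0.002,0,255],[0,0,0,0,255],[0,0,0,0,255]]';python3 rel.py '(.499,.305,.047)'; python3 -m creep '[[0,0,0,0,240],[0,0,0,0,200],[0,0,0,0,160],[0,0,0,0,120],[0,0,0,0,80],[0,0,0,0,40],[0,0,0,0,0],[0,0,0,0,0],[0,0,0,0,0]]' 5;python3 rel.py '(.499,.305,.047)'
```

```text
t: 27.82
tool_pos: [0.4978, 0.3053, 0.0468]
orientation: [0.253, -3.131, 0.0]
force: [-0.2, -0.6, -1.2]
opening: 0.0108
t 27.8167 pos [0.4978 0.3053 0.0468] tool d [-0.0012 -0.0005 -0.0002] yaw 0.1612 F [-0.22 -0.61 -1.23] Tq [0.04 0.   0.03] op 0.0108 tilt -1.0
t: 28.57
tool_pos: [0.498, 0.3054, 0.0472]
orientation: [-0.253, 3.131, 0.0]
force: [-0.3, 0.7, -0.8]
opening: 0.0606
t 28.5667 pos [0.498  0.3054 0.0472] tool d [-0.0009 -0.0006  0.0002] yaw 0.1612 F [-0.3   0.71 -0.84] Tq [0.06 0.04 0.  ] op 0.0606 tilt -1.0
```

```bash
python3 -m creep '[[0,0,0,0,0],[0,0,-0.01,0,0],[0,0,-0.02,0,0],[0,0,-0.03,0,0],[0,0,-0.04,0,0],[0,0,-0.04,0,0],[0,0,-0.04,0,0],[0.025,0,0,0,0],[0.03,0,0,0,0],[0.03,0,0,0,0],[0.03,0,0,0,0],[0.02,0,0,0,0]]';python3 -m creep '[[0,0,0,0,0],[0,0,0,0,0],[0,0,0,0,0]]'
python3 - <<'E'
from h import *
c=(195,110,315,200);im=snap('side','m1.png',c,6.6)
A=snap('top','m2.png',(150,170,350,290),4)
for n in('top','side'):
  for z in(.055,):
   for r in silhouettes(n,'probe_mid')[:2]:
    ys,xs=np.nonzero(r['region']);w=np.array([atz(n,(x,y),z)[:2] for x,y in zip(xs,ys)]);mu=w.mean(0);d=np.linalg.svd(w-mu,full_matrices=0)[2][0];t=(w-mu)@d
    print(n,round(r['confidence'],2),'mid',mu+d*(t.min()+t.max())/2,'yaw',np.arctan(d[1]/d[0]),t.min(),t.max())
E
python3 ov.py m3.png .65 -.13
```

```text
t: 29.57
tool_pos: [0.3627, 0.2834, 0.228]
orientation: [-0.253, 3.131, 0.001]
force: [-0.0, 1.1, 0.0]
opening: 0.0929
t: 29.82
tool_pos: [0.3654, 0.284, 0.2281]
orientation: [-0.253, 3.13, 0.001]
force: [-0.2, -0.0, 0.5]
opening: 0.0928
top 0.83 mid [0.5004489  0.30536882] yaw 0.1602824036907017 -0.09930561879752764 0.09066151288674221
side 0.68 mid [0.50052778 0.3081692 ] yaw 0.1630185716847772 -0.10803469298503401 0.09549247158186354
```

View pics/m1.png

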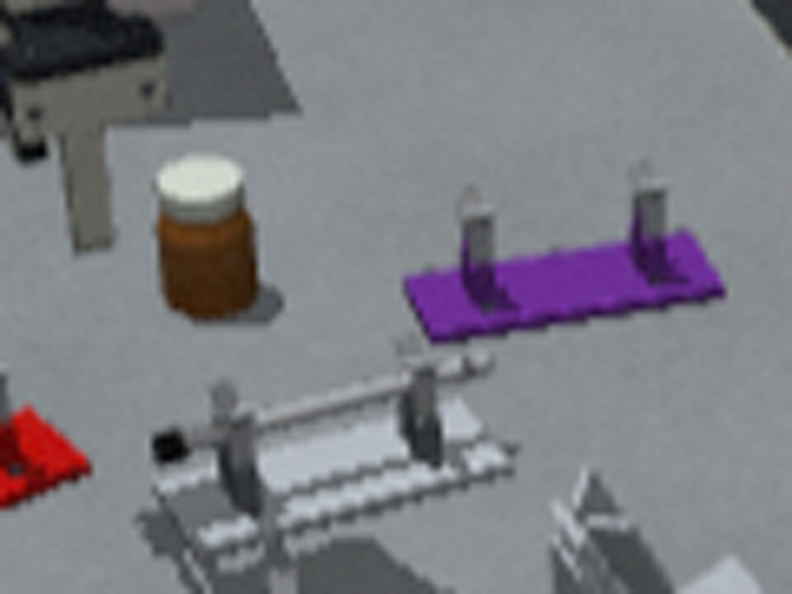

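View pics/m2.png

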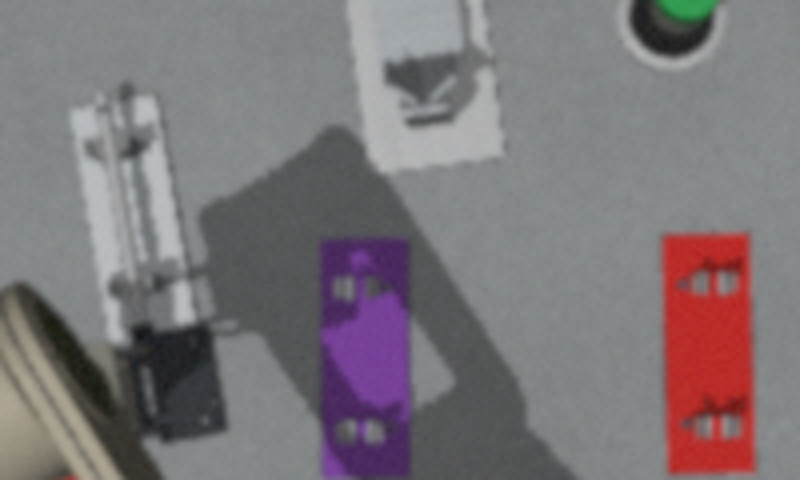

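View pics/m3.png

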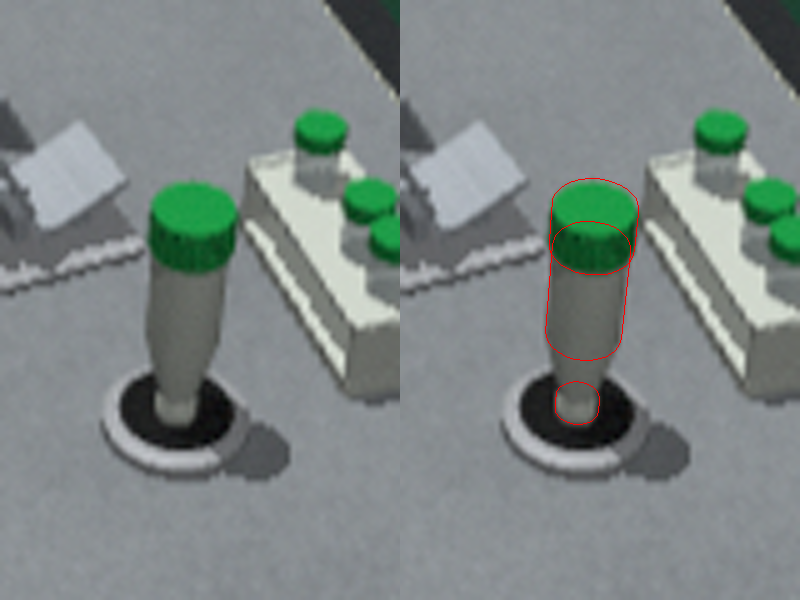

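The crops show the probe lying through both clips, knob at (170,445), with the lips standing above it by about the same at each post. The bottle still matches the upright overlay, and the gripper is clear of everything. Handing in.

```bash
python3 -c "
from plant import *
print(close_job())"
```

```text
the job is handed in; nothing more can be done
None
```

I handed the job in at about 30 s of the 72 s allowed. No verdict is reported, so what follows rests on my own checks, none of which failed.

- **Bottle:** I drew it out of the cradle along its axis and set its foot edge on the pad. I tilted it upright about that edge, pressed the foot flat, and opened the fingers in small steps. It stood by itself for more than 1.5 s before I moved on. In the final side view an upright model at the pad centre matches it to within about a pixel.
- **Probe:** I pressed it into both clips of the bare aluminium rail. It met the throats at the expected height, gave way, and then stopped hard at seat height (tool at 0.046–0.047 m, no further travel at 27 N). After release, both cameras place its middle 2–4 mm from the rail centre I measured. Most of that is along the rail. Sideways, the top camera shows it on the line and the side camera about 3 mm off, close to the 4 mm limit and within what these views can resolve. Its direction is within 0.005 rad of the rail.
- **Height:** I judged the probe's final height from the press depth and the picture, not from a separate measurement.
- **Bystanders:** I never went near the beaker, jar or tube rack. The jar and rack looked undisturbed in the last crops. The beaker was not in them, so I did not recheck it.

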